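# Crack the release valve and lower the lift tray level with the stand

### The arm

A 7-joint arm with a two-finger parallel gripper is mounted at the origin on a cart in front of the work surface, level with it; the furniture and walls round the work are solid. World frame = base frame: x ahead of the robot, y to its left, z up, the work surface at z = 0. Lengths are in m, angles in rad, forces in N, time in s.
With the tool pointing down it reaches from about 0.35 to 0.9 m from the base axis. Payload 7.2 kg.
Tool frame: the origin (TCP) lies between the finger pads; the fingertips stand 25 mm ahead of it and the grasp point (between the pads) lies 6 mm ahead of it (bot.tcp_to_tips is the distance from the TCP to the fingertips, in m); z points along the fingers, y is the line along which they close (so a half turn about z gives the same grasp; the last joint's range is limited). The gripper opens to 88 mm and grips with 3 to 60 N. Pads are 20 mm wide; open, the fingers measure 115 mm over their backs; the gripper's body (75 mm by 178 mm) begins 61 mm behind the grasp point.
Start: joints at [-1.237, 0.411, -0.013, 1.596, 0.006, 1.134, -0.082], TCP at [0.244, 0.575, 0.248] pointing down, gripper open.
Joint ranges: [-2.95, 2.95], [-0.29, 1.99], [-1.47, 1.44], [0.14, 2.54], [-1.03, 4.17], [0.13, 1.85], [-2.86, 2.86]. Speed limits (rad/s): [2.39, 2.39, 3.01, 3.01, 3.14, 3.14, 3.14].

### API

Orientations are given as [roll, pitch, yaw] about the fixed x, y, z axes, in that order (R = Rz(yaw) Ry(pitch) Rx(roll)).
In Python, from workcell import bot gives the robot as it stands.
- The arm moves only by the tool servo_tool, never from a script. Its argument "rows" is a list of rows, each an object of numbers: "dx", "dy", "dz": the shift along the tool's x, y, z in units of 40 mm (1.0 is 40 mm); "roll": the turn about the tool's z in units of 5 degrees (1.0 is 5 degrees). A call has exactly 5 rows; each row shifts and turns the commanded pose from where the row before left it, along the tool's axes as they then stand; what a row does not reach is not made up. A row lasts 1/12 s, in which the tool goes at most 41.7 mm and 7.16 degrees, less where a joint would pass 70% of its speed; a pose out of reach is approached as far as the arm can. A call is refused whole if a number of a shift passes 1 or a number of a turn 1, either way. A call with a gripper value outside its range is refused whole. "jaw" is the opening, from 0 (shut) to 1 (fully open), set as the call begins (left out, the last holds). The fingers move at their own pace and stop on an object; the grip force is fixed at half the most. Time passes only in rows, so rows that do not move let the fingers close, or fill a call up. It gives the time, the measured TCP pose, the force, the opening and the grip force at its end, in the units of the state.
- bot.state(): the state, without advancing time (a new reading comes with each control period).
- bot.get_image(name): name is "side" or "top" or "wrist"; returns a dict with "img" (420x560x3 uint8, blue, green, red), "mtx" (3x3 intrinsics, pixels), "R" (3x3) and "t" (3): a world point X has camera coordinates R X + t; the wrist camera has in their place "mount" (4x4, takes a point from camera to tool coordinates, whose origin is the TCP and whose axes are the flange's). Camera axes: x right, y down, z forward; pixel columns grow to the right and rows downward; lengths in m; the calibration is good to about 2 mm. A picture is of the moment at which its call begins: read the wrist's pose just before it. There is no depth.
- bot.sign_off(): hands the job in; it is judged then, once.
Trained networks look in the newest picture that a camera, given by its name, has taken for a name from the list of things; names that differ only in an ending like _2 or _b are one class to them, and where a whole thing is asked for, a point or a joint stands for the part that bears it (a point fixed in the world has none). Each returns a list of dicts, best first, with "p" (0 to 1); they miss things now and then, are a little off and sometimes report something else, mostly with a low value. They report only what shows in the picture. A call takes as long as a camera call. They do not tell look-alikes from the thing itself.
- bot.trace(query, camera): "pixels" (420x560 bool, what is visible of it) and "extent" ([left, top, width, height] in pixels, round what is visible of it).
- bot.spot_point(query, camera): "position" ([row, column] in pixels: a listed point, or the origin of a listed thing).
The state is a dict: "time_s": time; "joints": joint angles; "joint_vel": joint speeds; "joint_torque": joint torques, N m; "position": TCP position; "ee_rot": TCP orientation; "force": force on the tool from outside, world axes, zero at the start; "ft_torque": the same for the moment, N m; "gripper_width": finger opening in m; "gripper_force": force on a finger pad.
Only numpy, scipy, OpenCV 4.12 (cv2) and the standard library are available. Lean on these libraries where they do the work, as an engineer would, in place of code of your own. Each camera call takes 0.05 s, during which the arm holds its last target. There are 200 camera calls.

### The job

The transformer is up on the tray of the small bench lift. Crack the lift's release valve open just a little with its lever so that the tray sinks slowly (never faster than about 20 mm/s), stop it level with the top of the stand beside it, and leave the valve firmly shut: tighten the lever with a push of about 13 N at its grip, without forcing it. Work by the lever only: do not push the tray or the load by hand, leave the other things where they are, and let go of the lever when you are done.

Things in the scene. Friction and masses are not known exactly. Their poses are not given: they have to be found in the camera images.
- lift: the fixed bench lift: dark steel base plate 110 x 185 x 10 mm, grey round column and grey valve block; origin on the table under the column's axis, z up; its -y side carries the valve lever, its +y side faces the stand. It cannot be moved.
- ram: steel ram with its square aluminium tray, 90 x 90 x 8 mm; origin at the centre of the tray's top face, 115 mm above the table at the start. It only sinks (68 mm at most), by weight, damped by oil: the faster the further the valve is open past the point of letting go. It cannot be raised again.
- ram_slide (a joint): how far the tray has sunk from its raised start, m, 0 to 0.068
- tray_top (a point): centre of the tray's top face; z up
- lever_turn (a joint): valve lever angle, rad: 0 at the start (lever along the lift's -y), + = anticlockwise from above = opening, - = tightening; stops at -1.3 and 1.1; stays where left. The angle at which the ram lets go (somewhere in 0.05 to 0.7) and the one at which the valve is tight (below 0) differ each run and cannot be seen. Past letting go, each 0.05 rad adds about 12 mm/s of sinking.
- lever_axis (a point): on the lever's vertical turning axis, at the height of the middle of the sleeve (92 mm above the table)
- sleeve_mid (a point): centre of the black upright sleeve at the lever's end, 14 mm thick, 42 mm tall (70 to 112 mm above the table), 90 mm from the lever's axis; it spins freely on its pin, so it can be gripped and led along the arc without turning the hand. The flat lever arm lies right below it.
- shoe: sprung shoe in the valve block (hidden): the lever's cam presses it on the ram, which it holds by friction. Tightening raises the press; firmly shut is 42 to 85 N. It is felt as the sideways push on the grip, along its arc, needed to keep the lever turning clockwise slowly: 11.5 N at the lower limit, 13 N is right, over 14.5 N is forcing. The push rises steadily. Opening takes 2 to 7 N.
- stand: fixed aluminium stand, 90 x 130 x 8 mm top on four legs, on the lift's +y side, its near edge about 25 to 30 mm from the tray; origin at table level or up to 12 mm above or below it
- stand_top (a point): centre of the stand's top face, 53 to 77 mm above the table: the level at which the tray must stop
- transformer: the load: grey ferrite transformer 34 x 42 x 32 mm, 0.25 to 0.5 kg, loose in the middle of the tray; origin at the centre of its underside
- heat_sink: bystander: black finned heat sink 40 x 40 x 26 mm on the stand; origin under its centre
- tape_roll: bystander: amber tape roll, 64 mm across, 19 mm high, behind the lift; origin under its centre
- nut_dish: bystander: round dish 85 mm across, 21 mm high, in front of the lift; origin under its centre
- cutters: bystander: cutting pliers 142 mm long, lying on the table; origin under its centre
- flux_bottle: bystander: small bottle 30 mm across, 88 mm high, at the back of the table; origin under its centre
There are look-alikes about, which are no part of the job. There is more than one size of the transformer; the job needs the largest.

How it is judged:
By the outcome, as a careful person would: the job done as asked, in the order asked, and still so for the second after the job is handed in, with the robot touching nothing.
It also fails if it takes over 64 s, if anything falls off the work surface, if the arm or the gripper's body presses on something with over 40 N, if the wrist force passes 120 N, or if a joint passes its speed limit or range.

## Working session

There is one attempt and no reset: what is moved stays moved. The work goes in short steps, Python scripts to look and compute and a tool call to move; the robot and the scene stay as the last step left them, time stands still between calls to the robot, and variables do not carry over. Pictures are saved under pics/ and viewed, at most 12 in all, crops included, and the job is handed in when it is done.

Besides the shell and the picture viewer there is one more tool, called as name(argument=value, ...) on one line, values as JSON. servo_tool: Moves the arm, as the interface text tells. Its arguments: {"type":"object","properties":{"rows":{"type":"array","items":{"type":"object","properties":{"dx":{"type":"number"},"dy":{"type":"number"},"dz":{"type":"number"},"roll":{"type":"number"}}}},"jaw":{"type":"number"}},"required":["rows"]}

```bash
mkdir -p pics; ls
cat > h.py <<'E'
import numpy as np, cv2
from workcell import bot
def ray(im,rc):
    d=np.linalg.inv(im["mtx"])@np.array([rc[1],rc[0],1.0]); R=np.array(im["R"]);t=np.array(im["t"])
    return -R.T@t, R.T@d
def onz(im,rc,z):
    c,d=ray(im,rc); return c+d*(z-c[2])/d[2]
def tri(i1,p1,i2,p2):
    c1,d1=ray(i1,p1);c2,d2=ray(i2,p2);d1/=np.linalg.norm(d1);d2/=np.linalg.norm(d2)
    s=np.linalg.lstsq(np.c_[d1,-d2],c2-c1,rcond=None)[0]
    a=c1+s[0]*d1;b=c2+s[1]*d2
    return (a+b)/2,np.linalg.norm(a-b)
E
python3 - <<'E'
from h import *
np.set_printoptions(precision=4,suppress=True)
s=bot.state(); print(s)
T=bot.get_image("top");S=bot.get_image("side")
cv2.imwrite("pics/a.png",T["img"]);cv2.imwrite("pics/b.png",S["img"])
for q in ["sleeve_mid","lever_axis","tray_top","stand_top","transformer","lift","nut_dish","tape_roll","cutters","flux_bottle","heat_sink"]:
    a=bot.spot_point(q,"top");b=bot.spot_point(q,"side")
    print(q,[(np.round(x["position"]),round(x["p"],2)) for x in a[:3]],[(np.round(x["position"]),round(x["p"],2)) for x in b[:3]])
    if a and b: print("   ",*tri(T,a[0]["position"],S,b[0]["position"]))
E
```

```text
pics
{'time_s': 0.0, 'joints': array([-1.2372,  0.4119, -0.0127,  1.5971,  0.0056,  1.1343, -0.0822]), 'joint_vel': array([-0.0015,  0.001 ,  0.0008, -0.0015,  0.0001, -0.0006, -0.0002]), 'joint_torque': array([ -0.0001, -58.795 ,   0.6418, -29.1068,  -0.0538,   0.0185,
         0.0002]), 'position': array([0.2442, 0.5748, 0.2468]), 'ee_rot': array([-3.14  ,  0.0001,  2.7398]), 'force': array([0.2106, 0.016 , 0.2531]), 'ft_torque': array([0.0087, 0.0059, 0.0534]), 'gripper_force': 0.0, 'gripper_width': 0.08783532337701765}
sleeve_mid [(array([214., 349.]), 0.39)] [(array([251., 295.]), 0.55)]
    [ 0.5342 -0.1465  0.077 ] 0.0060904703663975076
lever_axis [(array([214., 313.]), 0.72), (array([213., 266.]), 0.48)] []
tray_top [(array([215., 267.]), 0.75)] [(array([183., 280.]), 0.6)]
    [0.5278 0.0392 0.1187] 0.0034726425092157023
stand_top [(array([222., 209.]), 0.77)] [(array([176., 277.]), 0.47)]
    [0.5271 0.1802 0.0575] 0.006249593506124952
transformer [(array([214., 269.]), 0.79), (array([224., 216.]), 0.75), (array([184., 226.]), 0.64)] [(array([262., 209.]), 0.72), (array([20
[... 221 characters left out ...]
h [(array([270., 249.]), 0.7)] [(array([216., 226.]), 0.58)]
    [0.4068 0.0921 0.0052] 0.003875435917293232
tape_roll [(array([182., 266.]), 0.6)] [(array([224., 321.]), 0.61)]
    [0.6233 0.0466 0.0044] 0.005578785430489671
cutters [(array([298., 389.]), 0.82), (array([215., 196.]), 0.58)] [(array([326., 182.]), 0.85), (array([181., 283.]), 0.35)]
    [ 0.3312 -0.2468  0.0032] 0.002896645745281176
flux_bottle [(array([131., 331.]), 0.65)] [(array([267., 398.]), 0.7), (array([169., 282.]), 0.69), (array([198., 274.]), 0.53)]
    [ 0.7521 -0.1231  0.0058] 0.004010892924385481
heat_sink [(array([214., 196.]), 0.69)] [(array([172., 279.]), 0.57)]
    [0.5416 0.212  0.0515] 0.006115922825283995
```

View pics/a.png

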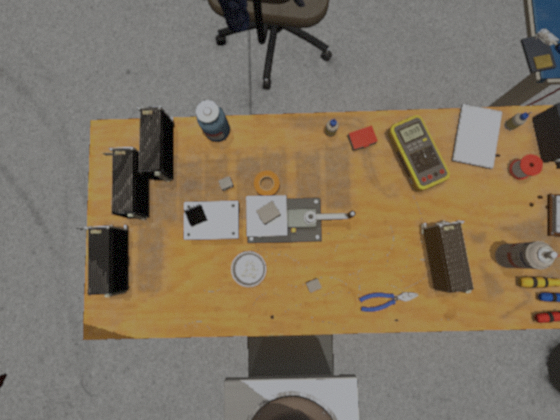

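View pics/b.png

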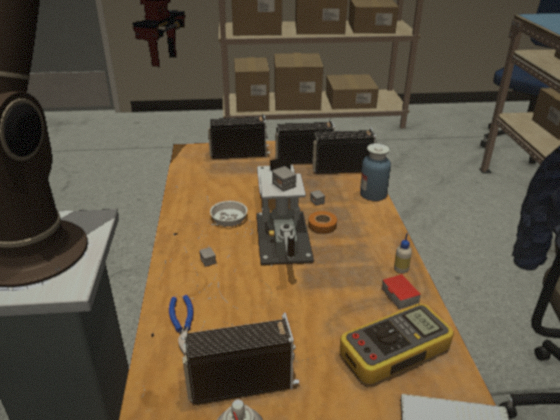

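The top view shows the stand at about (220,211) with the heat sink on it. The tray with the transformer is at (215,268), the lever runs from (217,311) to the sleeve at (213,351), and two small look-alike transformers lie on the table. In the side view the lift sits at about (230,285) with the lever nearest the camera, and the stand is hidden behind it.

```bash
cat >> h.py <<'E'
def rows(dp,dyaw,n,yaw):
    out=[]
    for i in range(n):
        c,s=np.cos(yaw),np.sin(yaw); d=np.array(dp)/n/0.04
        out.append([round(v,2) for v in (d[0]*c+d[1]*s, d[0]*s-d[1]*c, -d[2], -np.degrees(dyaw)/n/5)])
        yaw+=dyaw/n
    return out
E
python3 - <<'E'
from h import *
np.set_printoptions(precision=4,suppress=True)
W=bot.get_image("wrist");print(W["mount"],W["mtx"])
T=bot.get_image("top");S=bot.get_image("side")
for n,p,z in [("sleeve top",(213,351),.112),("axis",(217,311),.07),("tray",(215.5,267),.115)]: print(n,onz(T,p,z))
for q in ["ram","stand"]:
    a=bot.trace(q,"top")[0]; m=a["pixels"].astype(np.uint8)
    c=max(cv2.findContours(m,0,1)[0],key=cv2.contourArea); r=cv2.minAreaRect(c); print(q,r,onz(T,r[0][::-1],.115 if q=="ram" else .065))
print("cam",-S["R"].T@S["t"],-T["R"].T@T["t"])
for r in rows([.50-.244,.14-.575,.28-.247],-1.169,15,2.74): print(r)
E
```

```text
[[ 0.0006 -0.9621 -0.2727  0.0747]
 [ 1.      0.0006 -0.      0.0009]
 [ 0.0002 -0.2727  0.9621 -0.1379]
 [ 0.      0.      0.      1.    ]] [[316.163    0.     278.2516]
 [  0.     316.163  208.1632]
 [  0.       0.       1.    ]]
sleeve top [ 0.5296 -0.1461  0.112 ]
axis [ 0.528  -0.0602  0.07  ]
tray [0.5291 0.0396 0.115 ]
ram ((266.0, 215.0), (40.0, 40.0), 90.0) [0.5303 0.0418 0.115 ]
stand ((210.5, 219.5), (39.0, 55.0), 90.0) [0.5295 0.1749 0.065 ]
cam [ 0.4401 -0.9197  0.6701] [ 0.4306 -0.0044  0.9537]
[np.float64(-0.68), np.float64(-0.5), np.float64(-0.06), np.float64(0.89)]
[np.float64(-0.71), np.float64(-0.45), np.float64(-0.06), np.float64(0.89)]
[np.float64(-0.75), np.float64(-0.39), np.float64(-0.06), np.float64(0.89)]
[np.float64(-0.77), np.float64(-0.33), np.float64(-0.06), np.float64(0.89)]
[np.float64(-0.8), np.float64(-0.27), np.float64(-0.06), np.float64(0.89)]
[np.float64(-0.82), np.float64(-0.21), np.float64(-0.06), np.float64(0.89)]
[np.float64(-0.83), np.float64(-0.14), np.float64(-0.06), np.float64(0.89)]
[np.float64(-0.84), np.float64(-0.08), np.float64(-0.06), np.float64(0.89)]
[np.float64(-0.84), np.float64(-0.01), np.float64(-0.06), np.float64(0.89)]
[np.float64(-0.84), np.float64(0.05), np.float64(-0.06), np.float64(0.89)]
[np.float64(-0.83), np.float64(0.12), np.float64(-0.06), np.float64(0.89)]
[np.float64(-0.82), np.float64(0.18), np.float64(-0.06), np.float64(0.89)]
[np.float64(-0.8), np.float64(0.25), np.float64(-0.06), np.float64(0.89)]
[np.float64(-0.78), np.float64(0.31), np.float64(-0.06), np.float64(0.89)]
[np.float64(-0.76), np.float64(0.37), np.float64(-0.06), np.float64(0.89)]
```

Run:
```python
from h import *
for r in rows([.52-.244,.12-.575,.28-.247],-.30,15,2.74): print([float(x) for x in r])
```

```text
[-0.72, -0.52, -0.06, 0.23]
[-0.73, -0.5, -0.06, 0.23]
[-0.74, -0.49, -0.06, 0.23]
[-0.75, -0.47, -0.06, 0.23]
[-0.76, -0.46, -0.06, 0.23]
[-0.77, -0.44, -0.06, 0.23]
[-0.78, -0.43, -0.06, 0.23]
[-0.79, -0.41, -0.06, 0.23]
[-0.79, -0.4, -0.06, 0.23]
[-0.8, -0.38, -0.06, 0.23]
[-0.81, -0.36, -0.06, 0.23]
[-0.82, -0.35, -0.06, 0.23]
[-0.82, -0.33, -0.06, 0.23]
[-0.83, -0.32, -0.06, 0.23]
[-0.83, -0.3, -0.06, 0.23]
```

servo_tool(rows=[{"dx":-0.72,"dy":-0.52,"dz":-0.06,"roll":0.23},{"dx":-0.73,"dy":-0.5,"dz":-0.06,"roll":0.23},{"dx":-0.74,"dy":-0.49,"dz":-0.06,"roll":0.23},{"dx":-0.75,"dy":-0.47,"dz":-0.06,"roll":0.23},{"dx":-0.76,"dy":-0.46,"dz":-0.06,"roll":0.23}])

```text
time_s: 1.87
position: [0.3371, 0.4222, 0.2599]
ee_rot: [3.141, 0.0, 2.639]
force: [1.5, 0.2, -0.9]
gripper_width: 0.088
gripper_force: 0.0
```

servo_tool(rows=[{"dx":-0.77,"dy":-0.44,"dz":-0.06,"roll":0.23},{"dx":-0.78,"dy":-0.43,"dz":-0.06,"roll":0.23},{"dx":-0.79,"dy":-0.41,"dz":-0.06,"roll":0.23},{"dx":-0.79,"dy":-0.4,"dz":-0.06,"roll":0.23},{"dx":-0.8,"dy":-0.38,"dz":-0.06,"roll":0.23}])

```text
time_s: 2.28
position: [0.4293, 0.2703, 0.2721]
ee_rot: [3.141, 0.0, 2.538]
force: [0.1, -0.4, -0.4]
gripper_width: 0.0878
gripper_force: 0.0
```

servo_tool(rows=[{"dx":-0.8,"dy":-0.36,"dz":-0.06,"roll":0.23},{"dx":-0.8,"dy":-0.35,"dz":-0.06,"roll":0.23},{"dx":-0.6,"dy":-0.24,"dz":-0.06,"roll":0.23},{"dx":-0.4,"dy":-0.16,"dz":-0.06,"roll":0.23},{"dx":-0.1,"dy":0,"dz":0,"roll":0.23}])

```text
time_s: 2.7
position: [0.4914, 0.1694, 0.2819]
ee_rot: [3.141, 0.001, 2.433]
force: [0.1, 0.6, -0.4]
gripper_width: 0.0877
gripper_force: 0.0
```

```bash
cat >> h.py <<'E'
def wrist(png=None):
    s=bot.state(); W=bot.get_image("wrist"); r,p,y=s["ee_rot"]
    from scipy.spatial.transform import Rotation as Ro
    Rt=Ro.from_euler("xyz",[r,p,y]).as_matrix(); M=np.array(W["mount"])
    Rc=Rt@M[:3,:3]; c=Rt@M[:3,3]+s["position"]
    W["R"]=Rc.T; W["t"]=-Rc.T@c
    if png: cv2.imwrite("pics/"+png,W["img"])
    return W,s
def proj(W,X):
    p=W["mtx"]@(W["R"]@np.array(X)+W["t"]); return p[1]/p[2],p[0]/p[2]
E
python3 - <<'E'
from h import *
np.set_printoptions(precision=4,suppress=True)
W,s=wrist("c.png"); import pickle; pickle.dump({k:W[k] for k in("img","mtx","R","t")},open("w1.pkl","wb"))
print(s["position"],s["ee_rot"],-W["R"].T@W["t"])
for q in ["stand_top","tray_top","sleeve_mid"]:
    for a in bot.spot_point(q,"wrist")[:2]: print(q,a)
for q in ["stand","ram"]:
    a=bot.trace(q,"wrist")
    if a: print(q,a[0]["p"],a[0]["extent"])
E
```

```text
[0.4914 0.1694 0.2819] [3.141  0.0012 2.4328] [0.4349 0.2188 0.4198]
stand_top {'position': [203.1, 307.5], 'p': 0.62}
tray_top {'position': [295.0, 213.7], 'p': 0.73}
stand 0.75 [241.0, 142.2, 131.3, 118.4]
ram 0.68 [181.0, 234.9, 89.7, 76.8]
```

View pics/c.png

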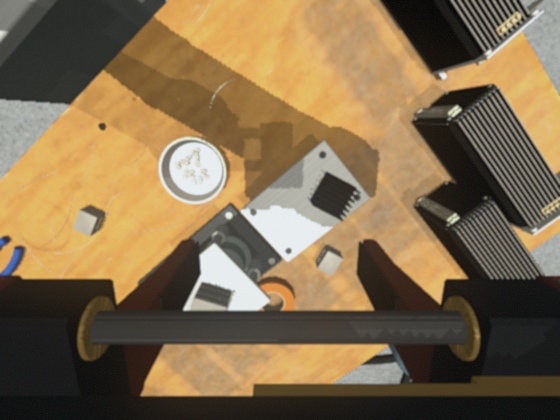

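The wrist view shows the stand's corners at about (142,322), (208,243), (261,288) and (190,372). The tray is at about (285,215), partly hidden by the gripper. I'll move towards the lever and take a second view.

servo_tool(rows=[{"dx":-0.7,"dy":-0.52,"dz":0.1},{"dx":-0.7,"dy":-0.52,"dz":0.1},{"dx":-0.7,"dy":-0.52,"dz":0.1},{"dx":-0.7,"dy":-0.52,"dz":0.1},{"dx":-0.7,"dy":-0.52,"dz":0.1}])

```text
validation failed for argument at $.ro...
```

Run:
```python
from h import *
np.set_printoptions(precision=4,suppress=True)
W,s=wrist("d.png"); import pickle; pickle.dump({k:W[k] for k in("img","mtx","R","t")},open("w2.pkl","wb"))
print(s["position"],s["ee_rot"],-W["R"].T@W["t"])
for q in ["stand_top","tray_top","sleeve_mid"]:
    for a in bot.spot_point(q,"wrist")[:2]: print(q,a)
```

```text
[0.489  0.1742 0.2809] [-3.1414 -0.0008  2.442 ] [0.4323 0.223  0.4189]
stand_top {'position': [208.1, 306.2], 'p': 0.79}
tray_top {'position': [300.6, 211.1], 'p': 0.89}
```

View pics/d.png

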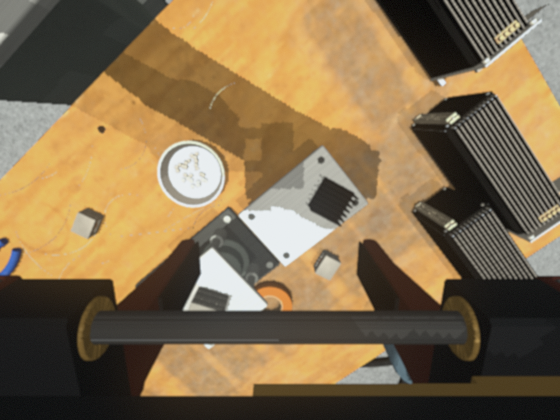

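The call was refused, probably because each row needs all its keys, so this is nearly the same view as before.

servo_tool(rows=[{"dx":-0.7,"dy":-0.52,"dz":0.1,"roll":0},{"dx":-0.7,"dy":-0.52,"dz":0.1,"roll":0},{"dx":-0.7,"dy":-0.52,"dz":0.1,"roll":0},{"dx":-0.7,"dy":-0.52,"dz":0.1,"roll":0},{"dx":-0.7,"dy":-0.52,"dz":0.1,"roll":0}])

```text
time_s: 3.62
position: [0.5297, 0.0013, 0.2612]
ee_rot: [3.141, 0.0, 2.44]
force: [0.4, 0.4, -1.1]
gripper_width: 0.0877
gripper_force: 0.0
```

Run:
```python
from h import *
np.set_printoptions(precision=4,suppress=True)
for i in range(3): bot.get_image("top")
W,s=wrist("e.png"); import pickle; pickle.dump({k:W[k] for k in("img","mtx","R","t")},open("w3.pkl","wb"))
W2=pickle.load(open("w2.pkl","rb"))
print(s["position"],s["ee_rot"],s["joint_vel"])
for q,p in [("stand_top",[208.1,306.2]),("tray_top",[300.6,211.1])]:
    for a in bot.spot_point(q,"wrist")[:1]: print(q,a,*tri(W2,p,W,a["position"]))
```

```text
[ 0.5296 -0.0003  0.2611] [-3.1408  0.0004  2.4337] [-0.0435 -0.0064 -0.057   0.0002 -0.0128  0.0037 -0.0292]
stand_top {'position': [76.5, 411.3], 'p': 0.74} [0.5326 0.1811 0.0473] 0.003871208705683894
```

View pics/e.png

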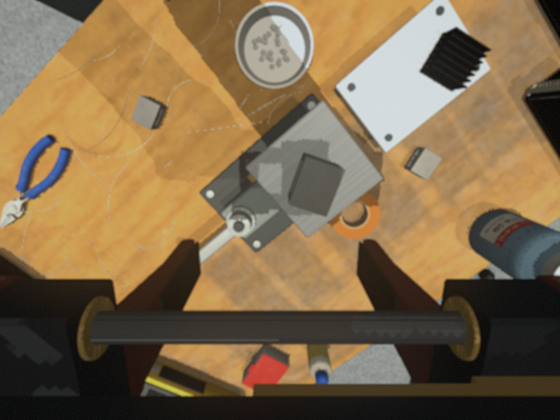

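This view shows the whole tray, with corners at (col,row) about (322,98), (383,178), (311,237) and (246,168). The stand's near edge runs from (337,85) to (387,152), and the lever hub is at (240,220).

```bash
cat > fit.py <<'E'
from h import *; import pickle
from scipy.optimize import least_squares
np.set_printoptions(precision=4,suppress=True)
def sub(W,pts):
    g=cv2.cvtColor(W["img"],cv2.COLOR_BGR2GRAY)
    return cv2.cornerSubPix(g,np.float32(pts).reshape(-1,1,2),(4,4),(-1,-1),(3,50,.01)).reshape(-1,2)
def rect(p,hx,hy,ids):
    c,s=np.cos(p[3]),np.sin(p[3]); C=np.array([[-hx,-hy],[hx,-hy],[hx,hy],[-hx,hy]])[ids]
    return np.c_[p[0]+c*C[:,0]-s*C[:,1],p[1]+s*C[:,0]+c*C[:,1],np.full(len(C),p[2])]
def fit(obs,hx,hy,p0):
    f=lambda p: np.concatenate([(np.array([proj(W,X)[::-1] for X in rect(p,hx,hy,ids)])-q).ravel() for W,ids,q in obs])
    r=least_squares(f,p0,loss="soft_l1"); return r.x,f(r.x)
E
python3 - <<'E'
from fit import *
W2,W3=[pickle.load(open(f"w{i}.pkl","rb")) for i in(2,3)]
# ids:0(-x,-y)1(+x,-y)2(+x,+y)3(-x,+y)
t3=sub(W3,[(246,168),(311,237),(383,178),(322,98)]); print("tray",t3)
print(fit([(W3,[0,1,2,3],t3)],.045,.045,[.53,.04,.115,0]))
s3=sub(W3,[(337,85),(387,152)]); s2=sub(W2,[(240,214),(287,266),(367,198),(322,147)]); print(s3,s2)
print("w3",fit([(W3,[0,1],s3)],.045,.065,[.53,.18,.06,0]))
print("w2",fit([(W2,[0,1,2,3],s2)],.045,.065,[.53,.18,.06,0]))
print("both",fit([(W3,[0,1],s3),(W2,[0,1,2,3],s2)],.045,.065,[.53,.18,.06,0]))
a=[ (241,217)]; c,d=ray(W3,(217,241)); print("hub",onz(W3,(217,241),.09))
E
```

```text
tray [[245.1145 167.1848]
 [311.     237.    ]
 [383.2966 178.7698]
 [322.      98.    ]]
(array([0.5306, 0.0437, 0.1121, 0.0104]), array([ 0.1213,  0.1681, -2.6603,  0.1707,  0.6483, -2.0354,  0.2116,
        0.6327]))
[[335.1275  86.399 ]
 [384.2567 151.2321]] [[237.9296 215.731 ]
 [284.1679 266.2267]
 [364.423  198.5722]
 [322.2872 145.482 ]]
w3 (array([0.5323, 0.1814, 0.0394, 0.0016]), array([0., 0., 0., 0.]))
w2 (array([0.5319, 0.176 , 0.0446, 0.0148]), array([-0.3236, -0.4159,  0.7064, -0.7613,  1.1448,  3.3951, -2.9137,
       -0.0079]))
both (array([0.5309, 0.1782, 0.0504, 0.0034]), array([-1.4693,  0.0963,  0.1893,  1.9231, -0.2846, -1.4424,  0.8808,
       -0.459 ,  3.3924,  3.5818, -0.6042, -1.3369]))
hub [ 0.5221 -0.0432  0.09  ]
```

servo_tool(rows=[{"dx":-0.48,"dy":-0.55,"dz":0.2,"roll":0},{"dx":-0.48,"dy":-0.55,"dz":0.3,"roll":0},{"dx":-0.48,"dy":-0.55,"dz":0.3,"roll":0},{"dx":-0.48,"dy":-0.55,"dz":0.3,"roll":0},{"dx":-0.48,"dy":-0.55,"dz":0.3,"roll":0}])

```text
time_s: 4.33
position: [0.5321, -0.1426, 0.2049]
ee_rot: [3.141, 0.0, 2.442]
force: [-0.1, -0.3, -0.6]
gripper_width: 0.0876
gripper_force: 0.0
```

Run:
```python
from fit import *
for i in range(3): bot.get_image("top")
W,s=wrist("f.png"); pickle.dump({k:W[k] for k in("img","mtx","R","t")},open("w4.pkl","wb"))
print(s["time_s"],s["position"],s["ee_rot"],s["force"])
for q,z in [("sleeve_mid",.092),("lever_axis",.092),("tray_top",.115)]:
    for a in bot.spot_point(q,"wrist")[:2]: print(q,a,onz(W,a["position"],z))
```

```text
4.4833 [ 0.5312 -0.1441  0.2045] [-3.1404 -0.0011  2.437 ] [0.8759 0.0083 0.4363]
sleeve_mid {'position': [211.5, 272.0], 'p': 0.96} [ 0.5274 -0.1467  0.092 ]
lever_axis {'position': [138.9, 361.5], 'p': 0.69} [ 0.5277 -0.0556  0.092 ]
lever_axis {'position': [68.2, 419.6], 'p': 0.27} [0.5143 0.0068 0.092 ]
```

View pics/f.png

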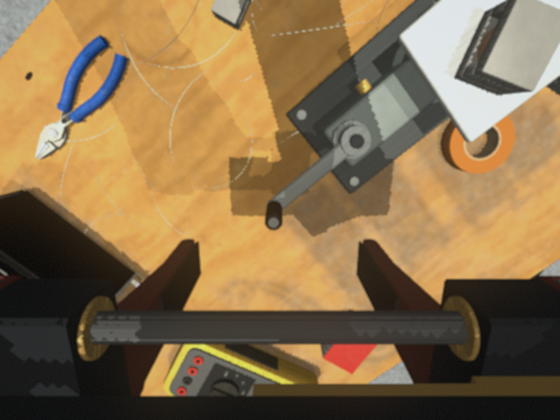

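The sleeve is at about (211,272) and the hub at (139,361). The tray's corner and near edge show at the upper right, so the camera should still see the tray while I hold the lever.

servo_tool(rows=[{"dx":0.02,"dy":-0.06,"dz":0.6,"roll":0},{"dx":0.01,"dy":-0.05,"dz":0.6,"roll":0},{"dx":0,"dy":0,"dz":0.6,"roll":0},{"dx":0,"dy":0,"dz":0.4,"roll":0},{"dx":0,"dy":0,"dz":0.23,"roll":0}])

```text
time_s: 5.1
position: [0.5276, -0.144, 0.1066]
ee_rot: [-3.141, -0.002, 2.441]
force: [-0.6, 0.0, 0.3]
gripper_width: 0.088
gripper_force: 0.0
```

servo_tool(jaw=0, rows=[{"dx":0,"dy":0,"dz":0,"roll":0},{"dx":0,"dy":0,"dz":0,"roll":0},{"dx":0,"dy":0,"dz":0,"roll":0},{"dx":0,"dy":0,"dz":0,"roll":0},{"dx":0,"dy":0,"dz":0,"roll":0}])

```text
time_s: 5.52
position: [0.5286, -0.1461, 0.1091]
ee_rot: [3.14, 0.001, 2.439]
force: [-0.3, 0.4, -0.0]
gripper_width: 0.0575
gripper_force: 0.0
```

Run:
```python
from fit import *
W,s=wrist("g.png"); pickle.dump({k:W[k] for k in("img","mtx","R","t")},open("w5.pkl","wb"))
print(s["time_s"],s["position"],s["ee_rot"],s["force"],s["gripper_width"],s["gripper_force"])
for x in(.49,.53,.57): print([np.round(proj(W,(x,-.001,z)),1) for z in (.115,.09,.06)])
```

```text
5.5167 [ 0.5286 -0.1461  0.1091] [3.1405 0.0014 2.4389] [-0.2558  0.4123 -0.029 ] 0.057537078403787044 0.0
[array([-20.6, 514.5]), array([  3.6, 473.2]), array([ 23.4, 439.4])]
[array([ 71.1, 565.1]), array([ 78.8, 517.9]), array([ 85.3, 478.3])]
[array([151. , 609.2]), array([145.9, 557.7]), array([141.5, 513.7])]
```

View pics/g.png

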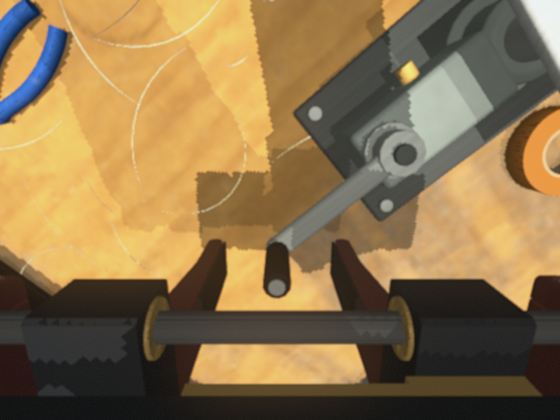

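The tray's near edge shows at the upper right, from about (0,515) to (90,560). It should move left by about 1.6 px for each mm the tray sinks. I'll finish the grip and then open to about 0.05 rad.

servo_tool(jaw=0, rows=[{"dx":0,"dy":0,"dz":0,"roll":0},{"dx":0,"dy":0,"dz":0,"roll":0},{"dx":0,"dy":0,"dz":0,"roll":0},{"dx":0,"dy":0,"dz":0,"roll":0},{"dx":0,"dy":0,"dz":0,"roll":0}])

```text
time_s: 5.98
position: [0.5279, -0.1461, 0.108]
ee_rot: [-3.142, -0.0, 2.439]
force: [0.8, -0.3, 1.1]
gripper_width: 0.0206
gripper_force: 0.0
```

servo_tool(rows=[{"dx":0,"dy":0,"dz":0,"roll":0},{"dx":0,"dy":0,"dz":0,"roll":0},{"dx":-0.03,"dy":0.025,"dz":0,"roll":0},{"dx":-0.03,"dy":0.025,"dz":0,"roll":0},{"dx":-0.025,"dy":0.025,"dz":0,"roll":0}])

```text
time_s: 6.4
position: [0.5319, -0.1462, 0.1079]
ee_rot: [-3.141, -0.001, 2.438]
force: [-3.8, -1.5, 1.8]
gripper_width: 0.0134
gripper_force: 30.0
```

```bash
cat > chk.py <<'E'
from fit import *
# tray near edge line: samples along the (world) edge direction; z that best puts the edge y at Y0 (0.115 at the start)
Y0=-.0013
def edge(W,y0,zs=np.arange(.13,.04,-.0005)):
    g=cv2.GaussianBlur(cv2.cvtColor(W["img"],cv2.COLOR_BGR2GRAY),(0,0),1).astype(float); out=[]
    for x in np.arange(.485,.576,.004):
        pr=[proj(W,(x,y0,z)) for z in zs]; v=np.array([g[int(round(r)),int(round(c))] if 0<=r<420 and 0<=c<560 else np.nan for r,c in pr])
        d=v[6:]-v[:-6]   # from higher z (further out, bright tray) to lower
        if np.isfinite(d).sum()>10:
            i=np.nanargmin(d); 
            if d[i]<-25: out.append((x,zs[i+3],d[i]))
    return np.array(out)
if __name__=="__main__":
    W,s=wrist(); p=s["position"]; a=np.arctan2(p[0]-.5277,-.0566-p[1]); 
    if not hasattr(bot,"x"): pickle.dump({k:W[k] for k in("img","mtx","R","t")},open("wl.pkl","wb"))
    e=edge(W,Y0); print("t %.2f pos %s yaw %.3f th %.3f r %.4f F %s tang %.1f w %.4f gf %.1f"%(s["time_s"],np.round(p,4),s["ee_rot"][2],a,np.hypot(p[0]-.5277,p[1]+.0566),np.round(s["force"],1),s["force"][:2]@[np.cos(a),np.sin(a)],s["gripper_width"],s["gripper_force"]))
    print("tray z",np.round(np.median(e[:,1]),4) if len(e) else None,len(e)); print([(round(x,3),round(z*1e3,1)) for x,z,_ in e])
E
python3 chk.py; python3 -c "
from chk import *
W=pickle.load(open('w5.pkl','rb'));e=edge(W,Y0);print(np.round(e,4))
W=pickle.load(open('w4.pkl','rb'));e=edge(W,Y0);print(np.round(e[::4],4))"
```

```text
Traceback (most recent call last):
  File "chk.py", line 16, in <module>
    e=edge(W,Y0); print("t %.2f pos %s yaw %.3f th %.3f r %.4f F %s tang %.1f w %.4f gf %.1f"%(s["time_s"],np.round(p,4),s["ee_rot"][2],a,np.hypot(p[0]-.5277,p[1]+.0566),np.round(s["force"],1),s["force"][:2]@[np.cos(a),np.sin(a)],s["gripper_width"],s["gripper_force"]))
  File "chk.py", line 7, in edge
    pr=[proj(W,(x,y0,z)) for z in zs]; v=np.array([g[int(round(r)),int(round(c))] if 0<=r<420 and 0<=c<560 else np.nan for r,c in pr])
                                                   ~^^^^^^^^^^^^^^^^^^^^^^^^^^^^^
IndexError: index 560 is out of bounds for axis 1 with size 560
Traceback (most recent call last):
  File "chk.py", line 7, in edge
    pr=[proj(W,(x,y0,z)) for z in zs]; v=np.array([g[int(round(r)),int(round(c))] if 0<=r<420 and 0<=c<560 else np.nan for r,c in pr])
                                                   ~^^^^^^^^^^^^^^^^^^^^^^^^^^^^^
IndexError: index 560 is out of bounds for axis 1 with size 560
```

```bash
sed -i 's/0<=r<420 and 0<=c<560/0<=r<=419 and 0<=c<=559/; s/if not hasattr(bot,"x"): //' chk.py; python3 chk.py; python3 -c "
from chk import *
W=pickle.load(open('w5.pkl','rb'));e=edge(W,Y0);print(np.round(e,4))
W=pickle.load(open('w4.pkl','rb'));e=edge(W,Y0);print(np.round(e[::4],4))"
```

```text
t 6.45 pos [ 0.5323 -0.1462  0.1079] yaw 2.439 th 0.051 r 0.0897 F [-2.5 -1.2  1. ] tang -2.6 w 0.0132 gf 30.0
tray z 0.0992 16
[(np.float64(0.505), np.float64(113.5)), (np.float64(0.509), np.float64(113.5)), (np.float64(0.513), np.float64(113.5)), (np.float64(0.517), np.float64(113.5)), (np.float64(0.521), np.float64(113.5)), (np.float64(0.525), np.float64(113.0)), (np.float64(0.529), np.float64(112.0)), (np.float64(0.541), np.float64(104.0)), (np.float64(0.545), np.float64(94.5)), (np.float64(0.549), np.float64(85.0)), (np.float64(0.553), np.float64(93.5)), (np.float64(0.557), np.float64(86.5)), (np.float64(0.561), np.float64(81.5)), (np.float64(0.565), np.float64(75.5)), (np.float64(0.569), np.float64(71.5)), (np.float64(0.573), np.float64(67.5))]
[[   0.493     0.071   -27.    ]
 [   0.501     0.114  -124.    ]
 [   0.505     0.114  -124.    ]
 [   0.509     0.1135 -128.    ]
 [   0.513     0.1135 -121.    ]
 [   0.517     0.114  -125.    ]
 [   0.521     0.1135 -126.    ]
 [   0.525     0.1135 -115.    ]
 [   0.529     0.1115  -42.    ]
 [   0.541     0.1005  -77.    ]
 [   0.545     0.093   -65.    ]
 [   0.549     0.0995  -62.    ]
 [   0.553     0.0915  -72.    ]
 [   0.557     0.0855  -89.    ]
 [   0.561     0.08    -89.    ]
 [   0.565     0.0755  -94.    ]
 [   0.569     0.0715  -80.    ]
 [   0.573     0.0675  -80.    ]]
[[  0.485    0.1145 -43.    ]
 [  0.501    0.1135 -79.    ]
 [  0.517    0.115  -64.    ]
 [  0.533    0.112  -71.    ]
 [  0.549    0.113  -82.    ]
 [  0.565    0.113  -79.    ]]
```

```bash
cat > chk.py <<'E'
from fit import *
import os,json
Y0=-.0025
def edge(W,y0=None,xs=np.arange(.487,.575,.002),zs=np.arange(.125,.04,-.00025)):
    g=cv2.GaussianBlur(cv2.cvtColor(W["img"],cv2.COLOR_BGR2GRAY),(0,0),.8).astype(np.float32); out=[]
    for x in xs:
        pr=np.array([proj(W,(x,Y0 if y0 is None else y0,z)) for z in zs],np.float32); v=cv2.remap(g,pr[:,1].copy(),pr[:,0].copy(),1,borderValue=0).ravel().astype(float)
        v[(pr[:,0]<0)|(pr[:,0]>419)|(pr[:,1]<0)|(pr[:,1]>559)]=np.nan
        d=v[8:]-v[:-8]
        if np.isfinite(d).sum()>10:
            i=np.nanargmin(d)
            if d[i]<-75 and i>1 and np.isfinite(d[i-2]): out.append((x,zs[i+4]))
    return np.array(out).reshape(-1,2)
def zt(e):
    if len(e)<3: return None,0
    h=[(np.abs(e[:,1]-z)<.001).sum() for z in e[:,1]]; i=np.argmax(h); k=np.abs(e[:,1]-e[i,1])<.001
    return round(e[k,1].mean()*1e3,2),int(k.sum())
if __name__=="__main__":
    for i in range(2):
        W,s=wrist(); pickle.dump({k:W[k] for k in("img","mtx","R","t")},open("wl.pkl","wb"))
        p=s["position"]; a=np.arctan2(p[0]-.5277,-.0566-p[1]); f=s["force"]; e=edge(W)
        print("t %.2f th %.4f r %.4f z %.4f tang %.1f rad %.1f fz %.1f w %.4f | tray %s"%(s["time_s"],a,np.hypot(p[0]-.5277,p[1]+.0566),p[2],f[:2]@[np.cos(a),np.sin(a)],f[:2]@[np.sin(a),-np.cos(a)],f[2],s["gripper_width"],zt(e)))
        if i==0: bot.get_image("top")
E
python3 -c "
from chk import *
for f in('w5','w4','wl'): print(zt(edge(pickle.load(open(f+'.pkl','rb')))))"
```

```text
(np.float64(115.09), 14)
(None, 0)
(np.float64(115.0), 12)
```

servo_tool(rows=[{"dx":-0.022,"dy":0.021,"dz":0,"roll":0},{"dx":-0.022,"dy":0.021,"dz":0,"roll":0},{"dx":-0.021,"dy":0.021,"dz":0,"roll":0},{"dx":0,"dy":0,"dz":0,"roll":0},{"dx":0,"dy":0,"dz":0,"roll":0}])

```text
time_s: 6.92
position: [0.5361, -0.1459, 0.1079]
ee_rot: [-3.141, 0.0, 2.439]
force: [-2.6, -2.3, 0.7]
gripper_width: 0.0134
gripper_force: 30.0
```

```bash
python3 chk.py
```

```text
t 6.92 th 0.0943 r 0.0897 z 0.1079 tang -2.8 rad 2.0 fz 0.7 w 0.0134 | tray (np.float64(115.02), 12)
t 7.02 th 0.0944 r 0.0896 z 0.1080 tang -2.2 rad 2.7 fz -0.2 w 0.0134 | tray (np.float64(115.08), 13)
```

servo_tool(rows=[{"dx":-0.018,"dy":0.019,"dz":0,"roll":0},{"dx":-0.018,"dy":0.019,"dz":0,"roll":0},{"dx":-0.018,"dy":0.019,"dz":0,"roll":0},{"dx":0,"dy":0,"dz":0,"roll":0},{"dx":0,"dy":0,"dz":0,"roll":0}])

```text
time_s: 7.48
position: [0.5391, -0.1455, 0.108]
ee_rot: [-3.141, -0.0, 2.439]
force: [-3.3, -4.0, -0.4]
gripper_width: 0.0139
gripper_force: 30.0
```

```bash
python3 chk.py
```

```text
t 7.48 th 0.1278 r 0.0897 z 0.1080 tang -3.8 rad 3.5 fz -0.4 w 0.0139 | tray (np.float64(114.98), 14)
t 7.58 th 0.1283 r 0.0896 z 0.1080 tang -3.7 rad 3.1 fz -0.9 w 0.0134 | tray (np.float64(115.0), 14)
```

servo_tool(rows=[{"dx":-0.0175,"dy":0.0195,"dz":0,"roll":0},{"dx":-0.0175,"dy":0.0195,"dz":0,"roll":0},{"dx":-0.0175,"dy":0.0195,"dz":0,"roll":0},{"dx":0,"dy":0,"dz":0,"roll":0},{"dx":0,"dy":0,"dz":0,"roll":0}])

```text
time_s: 8.05
position: [0.5422, -0.145, 0.108]
ee_rot: [-3.141, -0.0, 2.439]
force: [-3.2, -4.0, -1.6]
gripper_width: 0.0134
gripper_force: 30.0
```

```bash
python3 chk.py
```

```text
t 8.05 th 0.1625 r 0.0896 z 0.1080 tang -3.8 rad 3.4 fz -1.6 w 0.0134 | tray (np.float64(114.95), 14)
t 8.15 th 0.1624 r 0.0896 z 0.1080 tang -4.6 rad 3.4 fz -0.9 w 0.0135 | tray (np.float64(114.93), 14)
```

servo_tool(rows=[{"dx":-0.02,"dy":0.018,"dz":0,"roll":0},{"dx":-0.02,"dy":0.018,"dz":0,"roll":0},{"dx":-0.019,"dy":0.017,"dz":0,"roll":0},{"dx":0,"dy":0,"dz":0,"roll":0},{"dx":0,"dy":0,"dz":0,"roll":0}])

```text
time_s: 8.62
position: [0.5453, -0.1445, 0.1079]
ee_rot: [3.142, -0.001, 2.439]
force: [-4.4, -2.5, -0.6]
gripper_width: 0.0134
gripper_force: 30.0
```

```bash
python3 chk.py
```

```text
t 8.62 th 0.1972 r 0.0897 z 0.1079 tang -4.8 rad 1.5 fz -0.6 w 0.0134 | tray (np.float64(114.95), 14)
t 8.72 th 0.1974 r 0.0897 z 0.1079 tang -4.5 rad 0.5 fz -0.8 w 0.0135 | tray (np.float64(115.04), 14)
```

servo_tool(rows=[{"dx":-0.017,"dy":0.02,"dz":0,"roll":0},{"dx":-0.016,"dy":0.02,"dz":0,"roll":0},{"dx":-0.016,"dy":0.02,"dz":0,"roll":0},{"dx":0,"dy":0,"dz":0,"roll":0},{"dx":0,"dy":0,"dz":0,"roll":0}])

```text
time_s: 9.18
position: [0.5484, -0.1439, 0.1079]
ee_rot: [3.142, -0.001, 2.439]
force: [-4.2, -0.2, -0.4]
gripper_width: 0.0134
gripper_force: 30.0
```

```bash
python3 chk.py
```

```text
t 9.18 th 0.2323 r 0.0897 z 0.1079 tang -4.1 rad -0.8 fz -0.4 w 0.0134 | tray (np.float64(114.95), 16)
t 9.28 th 0.2319 r 0.0898 z 0.1079 tang -4.8 rad 0.6 fz -1.3 w 0.0135 | tray (np.float64(114.94), 16)
```

servo_tool(rows=[{"dx":-0.016,"dy":0.022,"dz":0,"roll":0},{"dx":-0.015,"dy":0.021,"dz":0,"roll":0},{"dx":-0.015,"dy":0.021,"dz":0,"roll":0},{"dx":0,"dy":0,"dz":0,"roll":0},{"dx":0,"dy":0,"dz":0,"roll":0}])

```text
time_s: 9.75
position: [0.5513, -0.1432, 0.1079]
ee_rot: [-3.142, -0.001, 2.439]
force: [-4.1, -1.4, -1.4]
gripper_width: 0.0134
gripper_force: 30.0
```

```bash
python3 chk.py
```

```text
t 9.75 th 0.2661 r 0.0897 z 0.1079 tang -4.3 rad 0.3 fz -1.4 w 0.0134 | tray (np.float64(114.88), 17)
t 9.85 th 0.2668 r 0.0898 z 0.1079 tang -5.1 rad -2.1 fz -1.6 w 0.0131 | tray (np.float64(114.88), 17)
```

servo_tool(rows=[{"dx":-0.015,"dy":0.022,"dz":0,"roll":0},{"dx":-0.015,"dy":0.022,"dz":0,"roll":0},{"dx":-0.014,"dy":0.022,"dz":0,"roll":0},{"dx":0,"dy":0,"dz":0,"roll":0},{"dx":0,"dy":0,"dz":0,"roll":0}])

```text
time_s: 10.32
position: [0.5543, -0.1423, 0.1079]
ee_rot: [-3.141, -0.001, 2.439]
force: [-4.6, 0.1, -1.5]
gripper_width: 0.0134
gripper_force: 30.0
```

```bash
python3 chk.py
```

```text
t 10.32 th 0.3012 r 0.0897 z 0.1079 tang -4.3 rad -1.5 fz -1.5 w 0.0134 | tray (np.float64(114.87), 19)
t 10.42 th 0.3012 r 0.0898 z 0.1079 tang -5.1 rad -1.0 fz -0.7 w 0.0135 | tray (np.float64(114.86), 18)
```

servo_tool(rows=[{"dx":-0.014,"dy":0.023,"dz":0,"roll":0},{"dx":-0.013,"dy":0.023,"dz":0,"roll":0},{"dx":-0.013,"dy":0.022,"dz":0,"roll":0},{"dx":0,"dy":0,"dz":0,"roll":0},{"dx":0,"dy":0,"dz":0,"roll":0}])

```text
time_s: 10.88
position: [0.5572, -0.1414, 0.1079]
ee_rot: [-3.141, -0.001, 2.439]
force: [-7.0, -0.6, -1.3]
gripper_width: 0.0133
gripper_force: 30.0
```

```bash
python3 chk.py
```

```text
t 10.88 th 0.3353 r 0.0898 z 0.1079 tang -6.8 rad -1.7 fz -1.3 w 0.0133 | tray (np.float64(114.86), 19)
t 10.98 th 0.3351 r 0.0898 z 0.1079 tang -5.7 rad -1.2 fz -0.8 w 0.0136 | tray (np.float64(114.82), 19)
```

servo_tool(rows=[{"dx":-0.013,"dy":0.023,"dz":0,"roll":0},{"dx":-0.013,"dy":0.023,"dz":0,"roll":0},{"dx":-0.012,"dy":0.023,"dz":0,"roll":0},{"dx":0,"dy":0,"dz":0,"roll":0},{"dx":0,"dy":0,"dz":0,"roll":0}])

```text
time_s: 11.45
position: [0.5601, -0.1403, 0.1079]
ee_rot: [-3.141, -0.001, 2.439]
force: [-6.6, -1.0, -0.6]
gripper_width: 0.0133
gripper_force: 30.0
```

```bash
python3 chk.py
```

```text
t 11.45 th 0.3690 r 0.0898 z 0.1079 tang -6.5 rad -1.5 fz -0.6 w 0.0133 | tray (np.float64(114.85), 20)
t 11.55 th 0.3691 r 0.0898 z 0.1078 tang -5.5 rad -1.8 fz -0.9 w 0.0135 | tray (np.float64(114.79), 21)
```

servo_tool(rows=[{"dx":-0.011,"dy":0.024,"dz":0,"roll":0},{"dx":-0.011,"dy":0.024,"dz":0,"roll":0},{"dx":-0.011,"dy":0.024,"dz":0,"roll":0},{"dx":0,"dy":0,"dz":0,"roll":0},{"dx":0,"dy":0,"dz":0,"roll":0}])

```text
time_s: 12.02
position: [0.5629, -0.1392, 0.1078]
ee_rot: [-3.141, -0.001, 2.439]
force: [-5.6, -0.4, -1.1]
gripper_width: 0.0135
gripper_force: 30.0
```

```bash
python3 chk.py
```

```text
t 12.02 th 0.4030 r 0.0897 z 0.1078 tang -5.3 rad -1.8 fz -1.1 w 0.0135 | tray (np.float64(114.85), 23)
t 12.12 th 0.4029 r 0.0897 z 0.1078 tang -5.4 rad -1.9 fz -1.6 w 0.0136 | tray (np.float64(114.84), 23)
```

servo_tool(rows=[{"dx":-0.011,"dy":0.024,"dz":0,"roll":0},{"dx":-0.011,"dy":0.024,"dz":0,"roll":0},{"dx":-0.011,"dy":0.024,"dz":0,"roll":0},{"dx":0,"dy":0,"dz":0,"roll":0},{"dx":0,"dy":0,"dz":0,"roll":0}])

```text
time_s: 12.58
position: [0.5657, -0.1379, 0.1078]
ee_rot: [-3.141, -0.001, 2.439]
force: [-6.9, -0.5, -1.3]
gripper_width: 0.0132
gripper_force: 30.0
```

```bash
python3 chk.py
```

```text
t 12.58 th 0.4370 r 0.0897 z 0.1078 tang -6.5 rad -2.5 fz -1.3 w 0.0132 | tray (np.float64(114.83), 22)
t 12.68 th 0.4366 r 0.0898 z 0.1078 tang -5.9 rad -1.1 fz -1.6 w 0.0137 | tray (np.float64(114.72), 22)
```

servo_tool(rows=[{"dx":-0.01,"dy":0.025,"dz":0,"roll":0},{"dx":-0.01,"dy":0.025,"dz":0,"roll":0},{"dx":-0.009,"dy":0.024,"dz":0,"roll":0},{"dx":0,"dy":0,"dz":0,"roll":0},{"dx":0,"dy":0,"dz":0,"roll":0}])

```text
time_s: 13.15
position: [0.5684, -0.1366, 0.1078]
ee_rot: [-3.141, -0.001, 2.438]
force: [-6.5, -1.9, -0.5]
gripper_width: 0.0132
gripper_force: 30.0
```

```bash
python3 chk.py
```

```text
t 13.15 th 0.4712 r 0.0897 z 0.1078 tang -6.6 rad -1.2 fz -0.5 w 0.0132 | tray (np.float64(113.54), 21)
t 13.25 th 0.4709 r 0.0898 z 0.1078 tang -6.4 rad -1.6 fz -1.4 w 0.0135 | tray (np.float64(112.9), 21)
```

servo_tool(rows=[{"dx":-0.009,"dy":0.025,"dz":0,"roll":0},{"dx":-0.009,"dy":0.025,"dz":0,"roll":0},{"dx":-0.009,"dy":0.024,"dz":0,"roll":0},{"dx":0,"dy":0,"dz":0,"roll":0},{"dx":0,"dy":0,"dz":0,"roll":0}])

```text
time_s: 13.72
position: [0.5711, -0.1351, 0.1078]
ee_rot: [-3.141, -0.001, 2.438]
force: [-6.3, -1.2, -2.5]
gripper_width: 0.0133
gripper_force: 30.0
```

```bash
python3 chk.py
```

```text
t 13.72 th 0.5048 r 0.0897 z 0.1078 tang -6.1 rad -2.0 fz -2.5 w 0.0133 | tray (np.float64(109.0), 21)
t 13.82 th 0.5049 r 0.0898 z 0.1078 tang -6.6 rad -1.2 fz -2.0 w 0.0130 | tray (np.float64(107.81), 22)
```

The ram let go at about 0.445 rad and is now sinking at about 12 mm/s. I'll hold the lever here.

servo_tool(rows=[{"dx":0,"dy":0,"dz":0,"roll":0},{"dx":0,"dy":0,"dz":0,"roll":0},{"dx":0,"dy":0,"dz":0,"roll":0},{"dx":0,"dy":0,"dz":0,"roll":0},{"dx":0,"dy":0,"dz":0,"roll":0}])

```text
time_s: 14.28
position: [0.5711, -0.1351, 0.1078]
ee_rot: [-3.141, -0.001, 2.438]
force: [-6.3, -1.3, -1.5]
gripper_width: 0.0134
gripper_force: 30.0
```

servo_tool(rows=[{"dx":0,"dy":0,"dz":0,"roll":0},{"dx":0,"dy":0,"dz":0,"roll":0},{"dx":0,"dy":0,"dz":0,"roll":0},{"dx":0,"dy":0,"dz":0,"roll":0},{"dx":0,"dy":0,"dz":0,"roll":0}])

```text
time_s: 14.7
position: [0.5711, -0.1352, 0.1078]
ee_rot: [-3.141, -0.001, 2.438]
force: [-5.2, -2.1, -1.3]
gripper_width: 0.0137
gripper_force: 30.0
```

```bash
python3 chk.py
```

```text
t 14.70 th 0.5047 r 0.0898 z 0.1078 tang -5.6 rad -0.6 fz -1.3 w 0.0137 | tray (np.float64(98.23), 24)
t 14.80 th 0.5049 r 0.0898 z 0.1078 tang -6.2 rad -1.6 fz -1.9 w 0.0135 | tray (np.float64(97.31), 24)
```

servo_tool(rows=[{"dx":0,"dy":0,"dz":0,"roll":0},{"dx":0,"dy":0,"dz":0,"roll":0},{"dx":0,"dy":0,"dz":0,"roll":0},{"dx":0,"dy":0,"dz":0,"roll":0},{"dx":0,"dy":0,"dz":0,"roll":0}])

```text
time_s: 15.27
position: [0.5711, -0.1351, 0.1078]
ee_rot: [-3.141, -0.001, 2.438]
force: [-6.1, -1.8, -1.1]
gripper_width: 0.0132
gripper_force: 30.0
```

servo_tool(rows=[{"dx":0,"dy":0,"dz":0,"roll":0},{"dx":0,"dy":0,"dz":0,"roll":0},{"dx":0,"dy":0,"dz":0,"roll":0},{"dx":0,"dy":0,"dz":0,"roll":0},{"dx":0,"dy":0,"dz":0,"roll":0}])

```text
time_s: 15.68
position: [0.5711, -0.1352, 0.1078]
ee_rot: [-3.141, -0.001, 2.438]
force: [-6.3, -1.7, -1.1]
gripper_width: 0.0135
gripper_force: 30.0
```

servo_tool(rows=[{"dx":0,"dy":0,"dz":0,"roll":0},{"dx":0,"dy":0,"dz":0,"roll":0},{"dx":0,"dy":0,"dz":0,"roll":0},{"dx":0,"dy":0,"dz":0,"roll":0},{"dx":0,"dy":0,"dz":0,"roll":0}])

```text
time_s: 16.1
position: [0.5711, -0.1352, 0.1078]
ee_rot: [-3.141, -0.001, 2.438]
force: [-6.8, -1.5, -1.5]
gripper_width: 0.0134
gripper_force: 30.0
```

```bash
python3 chk.py
```

```text
t 16.10 th 0.5048 r 0.0897 z 0.1078 tang -6.7 rad -1.9 fz -1.5 w 0.0134 | tray (np.float64(84.0), 4)
t 16.20 th 0.5050 r 0.0898 z 0.1078 tang -6.2 rad -0.7 fz -0.6 w 0.0135 | tray (np.float64(83.05), 5)
```

servo_tool(rows=[{"dx":0,"dy":0,"dz":0,"roll":0},{"dx":0,"dy":0,"dz":0,"roll":0},{"dx":0,"dy":0,"dz":0,"roll":0},{"dx":0,"dy":0,"dz":0,"roll":0},{"dx":0,"dy":0,"dz":0,"roll":0}])

```text
time_s: 16.67
position: [0.5711, -0.1352, 0.1078]
ee_rot: [-3.141, -0.001, 2.438]
force: [-5.4, -1.9, -1.4]
gripper_width: 0.0134
gripper_force: 30.0
```

servo_tool(rows=[{"dx":0,"dy":0,"dz":0,"roll":0},{"dx":0,"dy":0,"dz":0,"roll":0},{"dx":0.029,"dy":-0.07,"dz":0,"roll":0},{"dx":0.031,"dy":-0.069,"dz":0,"roll":0},{"dx":0.033,"dy":-0.068,"dz":0,"roll":0}])

```text
time_s: 17.08
position: [0.5673, -0.1369, 0.1083]
ee_rot: [3.137, 0.005, 2.441]
force: [9.0, 1.8, -11.5]
gripper_width: 0.0136
gripper_force: 30.0
```

```bash
python3 chk.py
python3 - <<'E'
import cv2,pickle
W=pickle.load(open("wl.pkl","rb")); cv2.imwrite("pics/h.png",cv2.resize(W["img"][:210,280:],None,fx=2,fy=2))
E
```

```text
t 17.08 th 0.4580 r 0.0895 z 0.1083 tang 8.9 rad 2.4 fz -11.5 w 0.0136 | tray (np.float64(74.5), 8)
t 17.18 th 0.4510 r 0.0895 z 0.1082 tang 8.0 rad 0.9 fz -11.2 w 0.0134 | tray (np.float64(74.39), 7)
```

View pics/h.png

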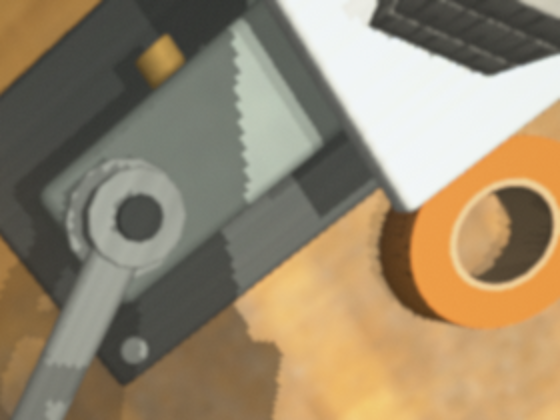

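The tray has sunk to about 74 mm. In this 2x crop its near edge runs from (0,280) to (210,410). I'll check that it's being held.

servo_tool(rows=[{"dx":0,"dy":0,"dz":0,"roll":0},{"dx":0,"dy":0,"dz":0,"roll":0},{"dx":0,"dy":0,"dz":0,"roll":0},{"dx":0,"dy":0,"dz":0,"roll":0},{"dx":0,"dy":0,"dz":0,"roll":0}])

```text
time_s: 17.65
position: [0.5668, -0.1371, 0.1082]
ee_rot: [3.138, 0.004, 2.441]
force: [5.8, 2.3, -10.6]
gripper_width: 0.0134
gripper_force: 30.0
```

```bash
python3 chk.py
```

```text
t 17.65 th 0.4518 r 0.0895 z 0.1082 tang 6.2 rad 0.5 fz -10.6 w 0.0134 | tray (np.float64(74.37), 6)
t 17.75 th 0.4512 r 0.0895 z 0.1082 tang 7.0 rad 1.1 fz -9.8 w 0.0133 | tray (np.float64(74.36), 7)
```

servo_tool(rows=[{"dx":0.011,"dy":-0.023,"dz":0.003,"roll":0},{"dx":0.011,"dy":-0.023,"dz":0.003,"roll":0},{"dx":0.011,"dy":-0.023,"dz":0.003,"roll":0},{"dx":0.011,"dy":-0.023,"dz":0.003,"roll":0},{"dx":0.011,"dy":-0.023,"dz":0,"roll":0}])

```text
time_s: 18.22
position: [0.5632, -0.1389, 0.1082]
ee_rot: [3.136, 0.006, 2.441]
force: [8.7, 3.0, -9.2]
gripper_width: 0.0135
gripper_force: 30.0
```

```bash
python3 chk.py
```

```text
t 18.22 th 0.4071 r 0.0896 z 0.1082 tang 9.2 rad 0.7 fz -9.2 w 0.0135 | tray (np.float64(74.36), 11)
t 18.32 th 0.4046 r 0.0896 z 0.1082 tang 9.5 rad -0.2 fz -9.0 w 0.0136 | tray (np.float64(74.32), 11)
```

servo_tool(jaw=0.6, rows=[{"dx":0,"dy":0,"dz":0,"roll":0},{"dx":0,"dy":0,"dz":0,"roll":0},{"dx":0,"dy":0,"dz":0,"roll":0},{"dx":0,"dy":0,"dz":0,"roll":0},{"dx":0,"dy":0,"dz":-0.05,"roll":0}])

```text
time_s: 18.78
position: [0.559, -0.1409, 0.1096]
ee_rot: [-3.142, 0.0, 2.438]
force: [-0.6, -0.0, -0.7]
gripper_width: 0.0436
gripper_force: 0.0
```

servo_tool(rows=[{"dx":0,"dy":0,"dz":-0.8,"roll":0},{"dx":0,"dy":0,"dz":-0.8,"roll":0},{"dx":0.6,"dy":0.37,"dz":-0.6,"roll":0},{"dx":0.6,"dy":0.37,"dz":-0.6,"roll":0},{"dx":0.6,"dy":0.37,"dz":-0.5,"roll":0}])

```text
time_s: 19.2
position: [0.5326, -0.0602, 0.2435]
ee_rot: [3.141, 0.001, 2.437]
force: [0.0, 0.5, -0.2]
gripper_width: 0.0528
gripper_force: 0.0
```

Run:
```python
from fit import *
for i in range(4): bot.get_image("top")
W,s=wrist("i.png"); pickle.dump({k:W[k] for k in("img","mtx","R","t")},open("v1.pkl","wb"))
print(s["time_s"],s["position"],s["ee_rot"],s["joint_vel"])
```

```text
19.4 [ 0.533  -0.0599  0.2423] [3.1401 0.0012 2.4404] [ 0.0274  0.033   0.0161  0.0097  0.0013 -0.0063  0.0067]
```

servo_tool(rows=[{"dx":0.5,"dy":0.6,"dz":0,"roll":0},{"dx":0.5,"dy":0.6,"dz":0,"roll":0},{"dx":0.5,"dy":0.6,"dz":0,"roll":0},{"dx":0.5,"dy":0.6,"dz":0,"roll":0},{"dx":0.3,"dy":0.36,"dz":0,"roll":0}])

```text
time_s: 19.87
position: [0.5337, 0.0852, 0.2402]
ee_rot: [-3.14, -0.001, 2.439]
force: [-0.4, -0.4, 0.2]
gripper_width: 0.0529
gripper_force: 0.0
```

Run:
```python
from fit import *
for i in range(4): bot.get_image("top")
W,s=wrist("j.png"); pickle.dump({k:W[k] for k in("img","mtx","R","t")},open("v2.pkl","wb"))
print(s["time_s"],s["position"],s["ee_rot"],s["joint_vel"])
a=cv2.imread("pics/i.png")[:300];b=cv2.imread("pics/j.png")[:300]; cv2.imwrite("pics/k.png",np.vstack([a,b]))
```

```text
20.0667 [0.534  0.0818 0.2405] [-3.1394 -0.0001  2.4376] [ 0.0194 -0.0107  0.0206  0.0013  0.003   0.0004 -0.001 ]
```

View pics/k.png

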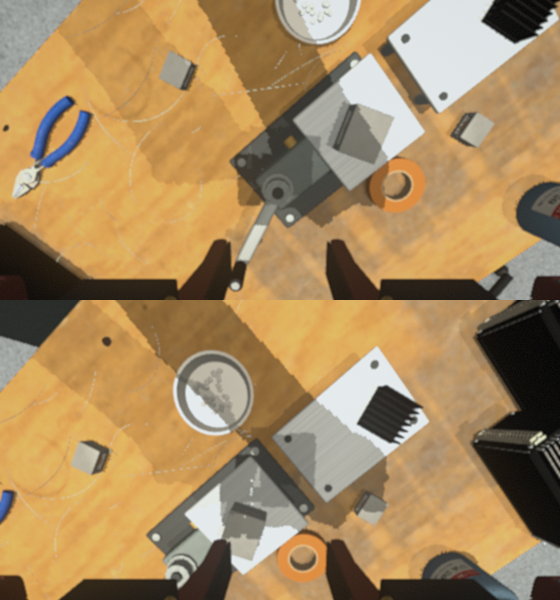

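Top half: the stand's near edge runs from (387,40) to (440,111), and the tray's far edge from (370,54) to (425,130). Bottom half, with 300 taken off the rows: the stand's near edge runs from (273,137) to (327,202). I'll triangulate these edges.

```bash
cat > tri2.py <<'E'
from fit import *
def edgey(W,z,yr,sgn,xs,ax=1):
    g=cv2.GaussianBlur(cv2.cvtColor(W["img"],cv2.COLOR_BGR2GRAY),(0,0),.8).astype(np.float32); ys=np.arange(*yr,.00025); out=[]
    for x in xs:
        pr=np.array([proj(W,(x,y,z) if ax==1 else (y,x,z)) for y in ys],np.float32); v=cv2.remap(g,pr[:,1].copy(),pr[:,0].copy(),1).ravel().astype(float)
        d=(v[8:]-v[:-8])*sgn; i=np.argmax(d)
        if d[i]>20: out.append(ys[i+4])
    return np.median(out) if out else np.nan,np.std(out),len(out)
def yz(VA,VB,z0,yr,sgn,xs,ax=1):
    a=[edgey(VA,z,yr,sgn,xs,ax) for z in(z0-.01,z0+.01)]; b=[edgey(VB,z,yr,sgn,xs,ax) for z in(z0-.01,z0+.01)]
    d0=a[0][0]-b[0][0];d1=a[1][0]-b[1][0]; k=d0/(d0-d1); return "y %.4f z %.4f sens %.2f"%(a[0][0]+k*(a[1][0]-a[0][0]),z0-.01+.02*k,(d1-d0)/.02),np.round([a[0][1:],b[0][1:]],4).tolist()
E
python3 - <<'E'
from tri2 import *
V1,V2,W3,W2=[pickle.load(open(f+".pkl","rb")) for f in("v1","v2","w3","w2")]
for n,A,B in (("v1v2",V1,V2),("v1w2",V1,W2),("w3w2",W3,W2),("v1w3",V1,W3)):
    print(n,"stand near",yz(A,B,.058,(.095,.135),1,np.arange(.50,.565,.003)))
print("tray far",yz(V1,V2,.074,(.07,.105),-1,np.arange(.50,.535,.003)),yz(V1,V2,.074,(.07,.105),-1,np.arange(.535,.565,.003)))
print("tray near",yz(V1,V2,.074,(-.02,.015),1,np.arange(.54,.57,.003)))
E
```

```text
v1v2 stand near ('y 0.1115 z 0.0588 sens -0.74', [[0.0001, 22.0], [0.0083, 22.0]])
v1w2 stand near ('y 0.1132 z 0.0545 sens -0.69', [[0.0001, 22.0], [0.0002, 22.0]])
w3w2 stand near ('y 0.1134 z 0.0552 sens -0.49', [[0.0001, 22.0], [0.0002, 22.0]])
v1w3 stand near ('y 0.1138 z 0.0530 sens -0.20', [[0.0001, 22.0], [0.0001, 22.0]])
tray far ('y 0.0879 z 0.0723 sens -0.45', [[0.0025, 12.0], [0.0001, 12.0]]) ('y 0.0879 z 0.0720 sens -0.47', [[0.0001, 10.0], [0.0031, 10.0]])
tray near ('y -0.0013 z 0.0665 sens -0.30', [[0.0002, 10.0], [0.0057, 10.0]])
```

Run:
```python
from tri2 import *
V1,V2,W3,W2=[pickle.load(open(f+".pkl","rb")) for f in("v1","v2","w3","w2")]
print([round(edgey(V2,.057,(.104,.125),1,[x])[0],4) for x in np.arange(.492,.572,.004)])
for xr in ((.495,.53),(.53,.57)): print("stand v1v2",yz(V1,V2,.057,(.104,.122),1,np.arange(*xr,.003)))
print("tray far@115",[yz(W3,W2,.115,(.075,.1),-1,np.arange(*r,.003)) for r in((.495,.53),(.53,.565))])
print("tray near@115",[yz(W3,W2,.115,(-.015,.01),1,np.arange(*r,.003)) for r in((.495,.53),(.53,.565))])
print("tray far v2",[round(edgey(V2,.074,(.075,.1),-1,[x])[0],4) for x in np.arange(.492,.572,.006)])
print("tray far v1",[round(edgey(V1,.074,(.075,.1),-1,[x])[0],4) for x in np.arange(.492,.572,.006)])
# -x and +x side edges (run along y): tray and stand
for n,V in(("v1",V1),("v2",V2)):
  print(n,"stand -x",edgey(V,.057,(.475,.5),1,np.arange(.125,.17,.003),0),"+x",edgey(V,.057,(.565,.585),-1,np.arange(.125,.18,.003),0))
  print(n,"tray -x",edgey(V,.074,(.475,.5),1,np.arange(.01,.08,.003),0),"+x",edgey(V,.074,(.565,.585),-1,np.arange(.01,.08,.003),0))
```

```text
[np.float64(0.1142), np.float64(0.1145), np.float64(0.1142), np.float64(0.1145), np.float64(0.1142), np.float64(0.1142), np.float64(0.1142), np.float64(0.1142), nan, np.float64(0.1142), np.float64(0.1142), np.float64(0.1145), np.float64(0.1145), np.float64(0.1145), np.float64(0.1145), np.float64(0.1145), np.float64(0.114), np.float64(0.1142), np.float64(0.1142), np.float64(0.1142)]
stand v1v2 ('y 0.1140 z 0.0522 sens -0.43', [[0.0001, 12.0], [0.0001, 8.0]])
stand v1v2 ('y 0.1140 z 0.0523 sens -0.43', [[0.0002, 14.0], [0.0002, 14.0]])
tray far@115 [('y 0.0909 z 0.1212 sens -0.29', [[0.0001, 12.0], [0.0001, 12.0]]), ('y 0.0876 z 0.1135 sens -0.59', [[0.0001, 12.0], [0.0003, 12.0]])]
tray near@115 [('y nan z nan sens nan', [[0.0019, 8.0], [0.001, 4.0]]), ('y nan z nan sens nan', [[0.0004, 4.0], [nan, 0.0]])]
tray far v2 [np.float64(0.0883), np.float64(0.0883), np.float64(0.088), np.float64(0.0885), np.float64(0.0883), np.float64(0.088), np.float64(0.0883), np.float64(0.0883), np.float64(0.0883), np.float64(0.0883), np.float64(0.088), np.float64(0.098), np.float64(0.0878), np.float64(0.0
[... 226 characters left out ...]
64(0.0873), np.float64(0.087), np.float64(0.0873), np.float64(0.087)]
v1 stand -x (np.float64(0.48599999999999877), np.float64(0.004037392365050914), 16) +x (np.float64(0.5742499999999989), np.float64(0.00013800116423289948), 19)
v1 tray -x (np.float64(0.4854999999999988), np.float64(0.0013182743349628861), 24) +x (np.float64(0.5744999999999989), np.float64(0.0002221950938301999), 24)
v2 stand -x (np.float64(0.48624999999999874), np.float64(0.00012401959270613903), 16) +x (np.float64(0.5742499999999989), np.float64(0.00018700882109934643), 19)
v2 tray -x (np.float64(0.4857499999999988), np.float64(0.00024874685927662755), 20) +x (np.float64(0.5747499999999989), np.float64(0.00018633899812496197), 24)
  ret = _var(a, axis=axis, dtype=dtype, out=out, ddof=ddof,
  arrmean = um.true_divide(arrmean, div, out=arrmean,
  ret = ret.dtype.type(ret / rcount)
```

servo_tool(rows=[{"dx":-0.5,"dy":-0.46,"dz":0.1,"roll":0},{"dx":-0.5,"dy":-0.46,"dz":0.1,"roll":0},{"dx":-0.5,"dy":-0.46,"dz":0.1,"roll":0},{"dx":-0.5,"dy":-0.46,"dz":0.2,"roll":0},{"dx":-0.5,"dy":-0.46,"dz":0.2,"roll":0}])

```text
time_s: 20.53
position: [0.5505, -0.0553, 0.2134]
ee_rot: [-3.141, 0.001, 2.435]
force: [0.2, 0.1, 0.5]
gripper_width: 0.0529
gripper_force: 0.0
```

servo_tool(rows=[{"dx":-0.5,"dy":-0.46,"dz":0.2,"roll":0},{"dx":-0.5,"dy":-0.46,"dz":0.2,"roll":0},{"dx":-0.4,"dy":-0.36,"dz":0.2,"roll":0},{"dx":-0.2,"dy":-0.18,"dz":0.2,"roll":0},{"dx":0,"dy":0,"dz":0,"roll":0}])

```text
time_s: 20.95
position: [0.5602, -0.1418, 0.18]
ee_rot: [-3.139, -0.001, 2.432]
force: [-1.5, 0.2, -0.2]
gripper_width: 0.0527
gripper_force: 0.0
```

Run:
```python
from fit import *
for i in range(2): bot.get_image("top")
W,s=wrist(); print(s["time_s"],s["position"],s["ee_rot"])
for a in bot.spot_point("sleeve_mid","wrist")[:1]:
    X=onz(W,a["position"],.092); print(a,X,np.arctan2(X[0]-.5277,-.0566-X[1]),np.hypot(X[0]-.5277,X[1]+.0566))
    d=np.array([X[0],X[1],.1075])-s["position"]; print(np.array(rows(d,0,5,s["ee_rot"][2]))[0])
```

```text
21.05 [ 0.5613 -0.1376  0.1811] [-3.1411 -0.0012  2.437 ]
{'position': [228.3, 277.6], 'p': 0.74} [ 0.5655 -0.1408  0.092 ] 0.42162714376714244 0.09228346362114306
[-0.03  0.    0.37 -0.  ]
```

servo_tool(rows=[{"dx":-0.02,"dy":0,"dz":0.6,"roll":0},{"dx":-0.02,"dy":0,"dz":0.6,"roll":0},{"dx":-0.01,"dy":0,"dz":0.4,"roll":0},{"dx":0,"dy":0,"dz":0.22,"roll":0},{"dx":0,"dy":0,"dz":0,"roll":0}])

```text
time_s: 21.57
position: [0.5627, -0.137, 0.1074]
ee_rot: [-3.141, -0.002, 2.441]
force: [-1.2, -0.2, 0.4]
gripper_width: 0.0523
gripper_force: 0.0
```

servo_tool(jaw=0, rows=[{"dx":0,"dy":0,"dz":0,"roll":0},{"dx":0,"dy":0,"dz":0,"roll":0},{"dx":0,"dy":0,"dz":0,"roll":0},{"dx":0,"dy":0,"dz":0,"roll":0},{"dx":0,"dy":0,"dz":0,"roll":0}])

```text
time_s: 21.98
position: [0.5638, -0.1387, 0.1095]
ee_rot: [3.141, 0.001, 2.439]
force: [-0.1, -0.1, -0.1]
gripper_width: 0.023
gripper_force: 0.0
```

servo_tool(rows=[{"dx":0,"dy":0,"dz":0,"roll":0},{"dx":0,"dy":0,"dz":0,"roll":0},{"dx":0,"dy":0,"dz":0,"roll":0},{"dx":0,"dy":0,"dz":0,"roll":0},{"dx":0,"dy":0,"dz":0,"roll":0}])

```text
time_s: 22.4
position: [0.5634, -0.1389, 0.109]
ee_rot: [3.142, 0.0, 2.439]
force: [-1.2, 0.1, 4.0]
gripper_width: 0.013
gripper_force: 30.0
```

```bash
python3 chk.py
```

```text
t 22.40 th 0.4094 r 0.0897 z 0.1090 tang -1.1 rad -0.5 fz 4.0 w 0.0130 | tray (np.float64(74.33), 9)
t 22.50 th 0.4097 r 0.0897 z 0.1090 tang -2.2 rad -0.0 fz 3.1 w 0.0136 | tray (np.float64(74.36), 9)
```

servo_tool(rows=[{"dx":-0.016,"dy":0.032,"dz":0,"roll":0},{"dx":-0.015,"dy":0.033,"dz":0,"roll":0},{"dx":-0.015,"dy":0.033,"dz":0,"roll":0},{"dx":-0.014,"dy":0.033,"dz":0,"roll":0},{"dx":-0.014,"dy":0.033,"dz":0,"roll":0}])

```text
time_s: 22.97
position: [0.5684, -0.1366, 0.1087]
ee_rot: [-3.139, -0.002, 2.438]
force: [-7.3, -2.4, 7.3]
gripper_width: 0.0135
gripper_force: 30.0
```

```bash
python3 chk.py
```

```text
t 22.97 th 0.4703 r 0.0898 z 0.1087 tang -7.6 rad -1.1 fz 7.3 w 0.0135 | tray (None, 0)
t 23.07 th 0.4743 r 0.0897 z 0.1088 tang -5.1 rad -1.2 fz 7.9 w 0.0135 | tray (np.float64(74.37), 2)
```

servo_tool(rows=[{"dx":0,"dy":0,"dz":0,"roll":0},{"dx":0,"dy":0,"dz":0,"roll":0},{"dx":0,"dy":0,"dz":0,"roll":0},{"dx":0,"dy":0,"dz":0,"roll":0},{"dx":0,"dy":0,"dz":0,"roll":0}])

```text
time_s: 23.53
position: [0.5687, -0.1364, 0.1088]
ee_rot: [-3.14, -0.001, 2.438]
force: [-5.2, -2.0, 8.2]
gripper_width: 0.0136
gripper_force: 30.0
```

```bash
python3 chk.py
```

```text
t 23.53 th 0.4740 r 0.0897 z 0.1088 tang -5.6 rad -0.7 fz 8.2 w 0.0136 | tray (np.float64(74.5), 4)
t 23.63 th 0.4737 r 0.0898 z 0.1088 tang -6.9 rad -0.1 fz 7.3 w 0.0130 | tray (None, 0)
```

Run:
```python
from chk import *
W=pickle.load(open("wl.pkl","rb"))
g=cv2.GaussianBlur(cv2.cvtColor(W["img"],cv2.COLOR_BGR2GRAY),(0,0),.8)
for x in(.50,.52,.54,.56):
    print(x,[int(g[int(r),int(c)]) if 0<=r<419 and 0<=c<559 else -1 for r,c in (proj(W,(x,Y0,z)) for z in np.arange(.084,.05,-.001))])
cv2.imwrite("pics/l.png",cv2.resize(W["img"][:210,280:],None,fx=2,fy=2))
```

```text
0.5 [-1, -1, -1, -1, -1, -1, -1, -1, -1, -1, -1, -1, -1, -1, -1, -1, -1, -1, -1, -1, -1, -1, -1, -1, -1, -1, -1, -1, -1, -1, -1, -1, -1, -1]
0.52 [243, 243, 244, 244, 244, 243, 238, 231, 208, 162, 132, 115, 94, 89, 85, 87, 92, 95, 95, 94, 94, 95, 95, 95, 95, 97, 113, 133, 146, 160, 168, 168, 169, 175]
0.54 [244, 244, 244, 244, 244, 243, 241, 233, 222, 202, 155, 128, 102, 95, 90, 90, 92, 94, 95, 95, 95, 95, 95, 95, 95, 97, 103, 131, 150, 162, 166, 166, 167, 173]
0.56 [244, 245, 245, 245, 245, 244, 241, 235, 224, 189, 158, 130, 110, 94, 86, 81, 77, 76, 75, 75, 75, 75, 75, 75, 75, 75, 75, 75, 75, 75, 74, 74, 73, 73]
```

View pics/l.png

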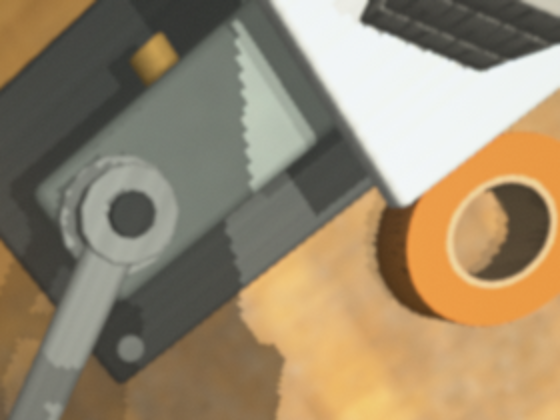

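The tray is still at 74.4 mm, so my threshold was just too strict. The new grip probably sits at a slightly different offset, so I'll open further in small steps.

```bash
sed -i 's/d\[i\]<-75/d[i]<-40/' chk.py
```

servo_tool(rows=[{"dx":-0.009,"dy":0.025,"dz":0,"roll":0},{"dx":-0.009,"dy":0.025,"dz":0,"roll":0},{"dx":-0.009,"dy":0.025,"dz":0,"roll":0},{"dx":0,"dy":0,"dz":0,"roll":0},{"dx":0,"dy":0,"dz":0,"roll":0}])

```text
time_s: 24.1
position: [0.5713, -0.1351, 0.1088]
ee_rot: [-3.14, -0.001, 2.438]
force: [-5.3, -3.1, 6.7]
gripper_width: 0.0133
gripper_force: 30.0
```

```bash
python3 chk.py
```

```text
t 24.10 th 0.5075 r 0.0898 z 0.1088 tang -6.2 rad 0.1 fz 6.7 w 0.0133 | tray (np.float64(71.95), 29)
t 24.20 th 0.5072 r 0.0898 z 0.1088 tang -6.1 rad 0.1 fz 6.4 w 0.0134 | tray (np.float64(71.08), 29)
```

servo_tool(rows=[{"dx":0,"dy":0,"dz":0,"roll":0},{"dx":0,"dy":0,"dz":0,"roll":0},{"dx":0,"dy":0,"dz":0,"roll":0},{"dx":0,"dy":0,"dz":0,"roll":0},{"dx":0,"dy":0,"dz":0,"roll":0}])

```text
time_s: 24.67
position: [0.5713, -0.1351, 0.1088]
ee_rot: [-3.14, -0.001, 2.438]
force: [-5.0, -3.1, 7.5]
gripper_width: 0.0131
gripper_force: 30.0
```

servo_tool(rows=[{"dx":0,"dy":0,"dz":0,"roll":0},{"dx":0,"dy":0,"dz":0,"roll":0},{"dx":0,"dy":0,"dz":0,"roll":0},{"dx":0,"dy":0,"dz":0,"roll":0},{"dx":0,"dy":0,"dz":0,"roll":0}])

```text
time_s: 25.08
position: [0.5713, -0.1351, 0.1088]
ee_rot: [-3.14, -0.001, 2.438]
force: [-5.4, -3.3, 8.7]
gripper_width: 0.0132
gripper_force: 30.0
```

```bash
python3 chk.py
```

```text
t 25.08 th 0.5070 r 0.0898 z 0.1088 tang -6.3 rad 0.2 fz 8.7 w 0.0132 | tray (np.float64(63.59), 28)
t 25.18 th 0.5074 r 0.0898 z 0.1088 tang -5.9 rad -0.2 fz 7.7 w 0.0132 | tray (np.float64(62.93), 27)
```

servo_tool(rows=[{"dx":0,"dy":0,"dz":0,"roll":0},{"dx":0,"dy":0,"dz":0,"roll":0},{"dx":0,"dy":0,"dz":0,"roll":0},{"dx":0,"dy":0,"dz":0,"roll":0},{"dx":0,"dy":0,"dz":0,"roll":0}])

```text
time_s: 25.65
position: [0.5713, -0.135, 0.1088]
ee_rot: [-3.14, -0.001, 2.438]
force: [-6.0, -3.4, 7.8]
gripper_width: 0.0135
gripper_force: 30.0
```

servo_tool(rows=[{"dx":0.014,"dy":-0.045,"dz":0,"roll":0},{"dx":0.015,"dy":-0.045,"dz":0,"roll":0},{"dx":0.016,"dy":-0.035,"dz":0,"roll":0},{"dx":0.014,"dy":-0.035,"dz":0,"roll":0},{"dx":0.014,"dy":-0.035,"dz":0,"roll":0}])

```text
time_s: 26.07
position: [0.5684, -0.1364, 0.1092]
ee_rot: [3.137, 0.004, 2.441]
force: [9.0, 2.3, -2.1]
gripper_width: 0.0133
gripper_force: 30.0
```

```bash
python3 chk.py
```

```text
t 26.07 th 0.4715 r 0.0896 z 0.1092 tang 9.1 rad 2.0 fz -2.1 w 0.0133 | tray (np.float64(55.7), 23)
t 26.17 th 0.4686 r 0.0896 z 0.1092 tang 8.0 rad 0.3 fz -1.5 w 0.0131 | tray (np.float64(55.67), 24)
```

servo_tool(rows=[{"dx":0.01,"dy":-0.024,"dz":0,"roll":0},{"dx":0.01,"dy":-0.024,"dz":0,"roll":0},{"dx":0.011,"dy":-0.024,"dz":0,"roll":0},{"dx":0.011,"dy":-0.024,"dz":0,"roll":0},{"dx":0.011,"dy":-0.024,"dz":0,"roll":0}])

```text
time_s: 26.63
position: [0.5638, -0.1386, 0.1092]
ee_rot: [3.137, 0.004, 2.441]
force: [9.9, 4.2, -2.1]
gripper_width: 0.0131
gripper_force: 30.0
```

```bash
python3 chk.py
```

```text
t 26.63 th 0.4151 r 0.0896 z 0.1092 tang 10.8 rad 0.1 fz -2.1 w 0.0131 | tray (np.float64(55.01), 24)
t 26.73 th 0.4128 r 0.0896 z 0.1092 tang 8.7 rad -0.1 fz -1.3 w 0.0131 | tray (np.float64(55.14), 24)
```

servo_tool(jaw=0.6, rows=[{"dx":0,"dy":0,"dz":0,"roll":0},{"dx":0,"dy":0,"dz":0,"roll":0},{"dx":0,"dy":0,"dz":0,"roll":0},{"dx":0,"dy":0,"dz":0,"roll":0},{"dx":0,"dy":0,"dz":-0.05,"roll":0}])

```text
time_s: 27.2
position: [0.56, -0.1405, 0.1103]
ee_rot: [-3.141, -0.001, 2.438]
force: [-0.6, -0.3, -0.8]
gripper_width: 0.0433
gripper_force: 0.0
```

servo_tool(rows=[{"dx":0,"dy":0,"dz":-0.8,"roll":0},{"dx":0.2,"dy":0.2,"dz":-0.8,"roll":0},{"dx":0.6,"dy":0.45,"dz":-0.5,"roll":0},{"dx":0.6,"dy":0.6,"dz":-0.3,"roll":0},{"dx":0.6,"dy":0.6,"dz":-0.1,"roll":0}])

```text
time_s: 27.62
position: [0.548, -0.032, 0.2133]
ee_rot: [3.139, 0.003, 2.436]
force: [0.6, 0.0, 0.9]
gripper_width: 0.053
gripper_force: 0.0
```

servo_tool(rows=[{"dx":0.6,"dy":0.6,"dz":0,"roll":0},{"dx":0.6,"dy":0.55,"dz":0,"roll":0},{"dx":0.5,"dy":0.3,"dz":0,"roll":0},{"dx":0.2,"dy":0.1,"dz":0,"roll":0},{"dx":0,"dy":0,"dz":0,"roll":0}])

```text
time_s: 28.03
position: [0.5287, 0.0663, 0.2107]
ee_rot: [3.142, -0.001, 2.442]
force: [0.3, -0.7, 0.7]
gripper_width: 0.0527
gripper_force: 0.0
```

```bash
cat > lev.py <<'E'
from tri2 import *
for i in range(2): bot.get_image("top")
W,s=wrist("m.png"); pickle.dump({k:W[k] for k in("img","mtx","R","t")},open("v3.pkl","wb"))
print(s["time_s"],s["position"],s["ee_rot"],np.abs(s["joint_vel"]).max())
print("stand -x",edgey(W,.055,(.475,.5),1,np.arange(.122,.165,.003),0),"+x",edgey(W,.055,(.565,.585),-1,np.arange(.122,.18,.003),0))
print("tray -x",edgey(W,.055,(.475,.5),1,np.arange(.01,.082,.003),0),"+x",edgey(W,.055,(.565,.585),-1,np.arange(.01,.082,.003),0))
print("near/far edges at .055: tray near",edgey(W,.055,(-.015,.01),1,np.arange(.5,.56,.003))," far",edgey(W,.055,(.075,.1),-1,np.arange(.5,.56,.003)),"stand near",edgey(W,.055,(.104,.122),1,np.arange(.5,.56,.003)))
E
python3 lev.py
```

```text
28.1333 [0.5297 0.0629 0.2109] [-3.1412  0.0006  2.438 ] 0.021914881001273454
stand -x (np.float64(0.48599999999999877), np.float64(0.000174801474695006), 15) +x (np.float64(0.5747499999999989), np.float64(0.00020222527470221434), 18)
tray -x (np.float64(0.4854999999999988), np.float64(0.002618276513438742), 22) +x (np.float64(0.5747499999999989), np.float64(0.00030561413579868887), 25)
near/far edges at .055: tray near (np.float64(-0.0017499999999999877), np.float64(0.0037706929071458506), 20)  far (np.float64(0.08800000000000001), np.float64(0.0011298867159718745), 21) stand near (np.float64(0.11425), np.float64(0.0001977767586409067), 21)
```

View pics/m.png

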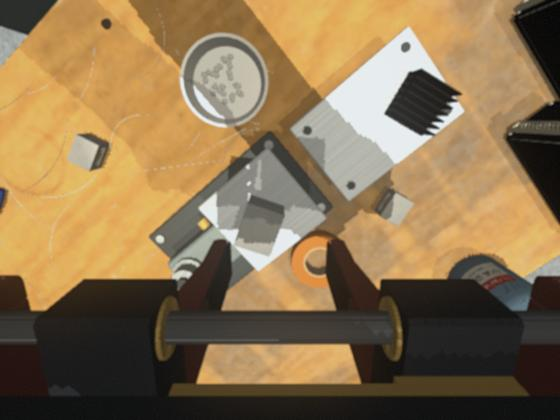

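The image shows the tray at about (210,268) and the stand at about (110,380), looking nearly level. I'll refine the width comparison in this same frame.

```bash
cat > wid.py <<'E'
from tri2 import *
def fine(W,z,yr,sgn,xs):
    g=cv2.GaussianBlur(cv2.cvtColor(W["img"],cv2.COLOR_BGR2GRAY),(0,0),.8).astype(np.float32); ys=np.arange(*yr,.0001); P=[]
    for x in xs:
        pr=np.array([proj(W,(y,x,z)) for y in ys],np.float32); v=cv2.remap(g,pr[:,1].copy(),pr[:,0].copy(),1).ravel().astype(float)
        if sgn<0: v=v[::-1]
        yy=ys if sgn>0 else ys[::-1]
        d=v[20:]-v[:-20]; i=np.argmax(d)
        if d[i]<25: continue
        lo=np.median(v[max(0,i-15):max(1,i-3)]);hi=np.median(v[i+23:i+35]); m=(lo+hi)/2
        j=i+np.argmax(v[i:i+21]>m); P.append((x,yy[j]))
    P=np.array(P)
    for _ in range(3):
        c=np.polyfit(P[:,0],P[:,1],1); r=P[:,1]-np.polyval(c,P[:,0]); k=np.abs(r)<max(2*np.median(np.abs(r)),2e-4); P=P[k]
    return c,len(P),r[k].std()
def width(W,z,ya,yb):
    ys=np.arange(ya,yb,.0015); a=fine(W,z,(.475,.5),1,ys); b=fine(W,z,(.562,.587),-1,ys); m=(ya+yb)/2
    return (np.polyval(b[0],m)-np.polyval(a[0],m)),a[1:],b[1:]
def zof(W,ya,yb,w=.09,z=.055):
    for _ in range(4):
        u=width(W,z,ya,yb); zc=(-W["R"].T@W["t"])[2]; z=zc-(zc-z)*w/u[0]
    return z,u
E
python3 - <<'E'
from wid import *
V=pickle.load(open("v3.pkl","rb"))
for n,y in (("tray",(.03,.083)),("tray",(.05,.083)),("tray",(.0,.083)),("stand",(.118,.15)),("stand",(.118,.17))): print(n,y,zof(V,*y))
for f,zt in (("v1",.0743),("v2",.0743),("w3",.115)):
    V=pickle.load(open(f+".pkl","rb")); print(f,"tray",zof(V,.03,.083,z=zt),"stand",zof(V,.118,.15) if f!="w3" else "")
E
```

```text
tray (0.03, 0.083) (np.float64(0.05225132663652776), (np.float64(0.09000885237147593), (21, np.float64(8.80441609066221e-05)), (25, np.float64(9.838795911360804e-05))))
tray (0.05, 0.083) (np.float64(0.05221227517045279), (np.float64(0.09004315580520117), (13, np.float64(7.987183475483113e-05)), (15, np.float64(9.424732430965218e-05))))
tray (0.0, 0.083) (np.float64(0.05176484128670167), (np.float64(0.0899349667608253), (32, np.float64(7.496905367041896e-05)), (38, np.float64(9.58473638682653e-05))))
stand (0.118, 0.15) (np.float64(0.04985076019766094), (np.float64(0.08999671732677456), (22, np.float64(5.528855757138913e-05)), (16, np.float64(5.8783019413584065e-05))))
stand (0.118, 0.17) (np.float64(0.05014830694944045), (np.float64(0.0900134346082831), (32, np.float64(5.130417515512693e-05)), (23, np.float64(6.038600792417895e-05))))
v1 tray (np.float64(0.07078705316058964), (np.float64(0.09006136208591442), (21, np.float64(8.678482811516254e-05)), (32, np.float64(8.258925288233435e-05)))) stand (np.float64(0.050244624477417954), (np.float64(0.09001632518538033), (18, np.float64(4.431094501222681e-05)), (21, np.float64(5.2070177612933226e-05))))
v2 tray (np.float64(0.07118537921026463), (np.float64(0.08998460831159377), (18, np.float64(6.690073010562721e-05)), (22, np.float64(7.529506128140128e-05)))) stand (np.float64(0.04951789967017223), (np.float64(0.09000904334806986), (20, np.float64(6.51516449685202e-05)), (17, np.float64(6.960090537499245e-05))))
w3 tray (np.float64(0.11135061364553223), (np.float64(0.0900361994070204), (29, np.float64(5.6201909779076123e-05)), (18, np.float64(7.359213525697655e-05)))) stand
  return _methods._mean(a, axis=axis, dtype=dtype,
  ret = ret.dtype.type(ret / rcount)
```

The tray is about 2 mm above the stand. I'll go back to the lever, lower it the last bit and then tighten.

servo_tool(rows=[{"dx":-0.49,"dy":-0.42,"dz":0,"roll":0},{"dx":-0.49,"dy":-0.42,"dz":0,"roll":0},{"dx":-0.49,"dy":-0.42,"dz":0,"roll":0},{"dx":-0.49,"dy":-0.42,"dz":0.1,"roll":0},{"dx":-0.49,"dy":-0.42,"dz":0.15,"roll":0}])

```text
time_s: 28.6
position: [0.5503, -0.067, 0.2013]
ee_rot: [3.141, 0.002, 2.436]
force: [0.9, 0.5, 0.5]
gripper_width: 0.0526
gripper_force: 0.0
```

servo_tool(rows=[{"dx":-0.49,"dy":-0.42,"dz":0.15,"roll":0},{"dx":-0.49,"dy":-0.42,"dz":0.15,"roll":0},{"dx":-0.3,"dy":-0.25,"dz":0.2,"roll":0},{"dx":-0.17,"dy":-0.12,"dz":0,"roll":0},{"dx":0,"dy":0,"dz":0,"roll":0}])

```text
time_s: 29.02
position: [0.5624, -0.1415, 0.1806]
ee_rot: [-3.14, 0.0, 2.433]
force: [0.8, 0.5, -0.1]
gripper_width: 0.0525
gripper_force: 0.0
```

Run:
```python
from fit import *
for i in range(2): bot.get_image("top")
W,s=wrist(); print(s["time_s"],s["position"],s["ee_rot"])
for a in bot.spot_point("sleeve_mid","wrist")[:1]:
    X=onz(W,a["position"],.092); print(a,X,np.arctan2(X[0]-.5277,-.0566-X[1]),np.hypot(X[0]-.5277,X[1]+.0566))
d=np.array([.5635,-.1388,.108])-s["position"]; print(5*np.array(rows(d,0,5,s["ee_rot"][2]))[0])
```

```text
29.1167 [ 0.5629 -0.1379  0.181 ] [ 3.1414 -0.0001  2.4374]
{'position': [224.8, 277.4], 'p': 0.84} [ 0.5649 -0.1394  0.092 ] 0.4225096273059175 0.09073918634023194
[-0.05 -0.    1.8  -0.  ]
```

servo_tool(rows=[{"dx":-0.03,"dy":0,"dz":0.6,"roll":0},{"dx":-0.02,"dy":0,"dz":0.6,"roll":0},{"dx":0,"dy":0,"dz":0.4,"roll":0},{"dx":0,"dy":0,"dz":0.22,"roll":0},{"dx":0,"dy":0,"dz":0,"roll":0}])

```text
time_s: 29.63
position: [0.5636, -0.1374, 0.1065]
ee_rot: [-3.14, -0.003, 2.44]
force: [-0.3, -0.2, 0.1]
gripper_width: 0.0525
gripper_force: 0.0
```

servo_tool(jaw=0, rows=[{"dx":0,"dy":0,"dz":0,"roll":0},{"dx":0,"dy":0,"dz":0,"roll":0},{"dx":0,"dy":0,"dz":0,"roll":0},{"dx":0,"dy":0,"dz":0,"roll":0},{"dx":0,"dy":0,"dz":0,"roll":0}])

```text
time_s: 30.05
position: [0.5649, -0.1389, 0.1087]
ee_rot: [3.141, 0.001, 2.439]
force: [-0.2, 0.1, 0.6]
gripper_width: 0.0228
gripper_force: 0.0
```

servo_tool(rows=[{"dx":0,"dy":0,"dz":0,"roll":0},{"dx":0,"dy":0,"dz":0,"roll":0},{"dx":0,"dy":0,"dz":0,"roll":0},{"dx":0,"dy":0,"dz":0,"roll":0},{"dx":0,"dy":0,"dz":0,"roll":0}])

```text
time_s: 30.47
position: [0.5646, -0.139, 0.1082]
ee_rot: [3.141, 0.0, 2.439]
force: [-1.3, -0.4, 3.8]
gripper_width: 0.0135
gripper_force: 30.0
```

servo_tool(rows=[{"dx":-0.012,"dy":0.024,"dz":0,"roll":0},{"dx":-0.012,"dy":0.024,"dz":0,"roll":0},{"dx":-0.011,"dy":0.024,"dz":0,"roll":0},{"dx":-0.011,"dy":0.024,"dz":0,"roll":0},{"dx":-0.011,"dy":0.024,"dz":0,"roll":0}])

```text
time_s: 30.88
position: [0.5678, -0.1377, 0.108]
ee_rot: [-3.139, -0.002, 2.438]
force: [-6.0, -2.0, 7.6]
gripper_width: 0.0133
gripper_force: 30.0
```

```bash
python3 chk.py
```

```text
t 30.88 th 0.4592 r 0.0905 z 0.1080 tang -6.3 rad -0.9 fz 7.6 w 0.0133 | tray (np.float64(55.05), 22)
t 30.98 th 0.4620 r 0.0904 z 0.1080 tang -6.0 rad -1.9 fz 7.3 w 0.0136 | tray (np.float64(55.14), 22)
```

servo_tool(rows=[{"dx":-0.008,"dy":0.022,"dz":0,"roll":0},{"dx":-0.008,"dy":0.022,"dz":0,"roll":0},{"dx":0,"dy":0,"dz":0,"roll":0},{"dx":0,"dy":0,"dz":0,"roll":0},{"dx":0,"dy":0,"dz":0,"roll":0}])

```text
time_s: 31.45
position: [0.5696, -0.1367, 0.108]
ee_rot: [-3.14, -0.002, 2.438]
force: [-5.4, -2.0, 7.5]
gripper_width: 0.0135
gripper_force: 30.0
```

```bash
python3 chk.py
```

```text
t 31.45 th 0.4814 r 0.0904 z 0.1080 tang -5.7 rad -0.8 fz 7.5 w 0.0135 | tray (np.float64(55.14), 22)
t 31.55 th 0.4812 r 0.0904 z 0.1080 tang -6.0 rad -0.9 fz 7.4 w 0.0138 | tray (np.float64(55.15), 22)
```

servo_tool(rows=[{"dx":-0.007,"dy":0.018,"dz":0,"roll":0},{"dx":-0.007,"dy":0.018,"dz":0,"roll":0},{"dx":0,"dy":0,"dz":0,"roll":0},{"dx":0,"dy":0,"dz":0,"roll":0},{"dx":0,"dy":0,"dz":0,"roll":0}])

```text
time_s: 32.02
position: [0.5708, -0.1361, 0.108]
ee_rot: [-3.14, -0.002, 2.438]
force: [-6.0, -2.6, 7.8]
gripper_width: 0.0135
gripper_force: 30.0
```

```bash
python3 chk.py
```

```text
t 32.02 th 0.4972 r 0.0904 z 0.1080 tang -6.5 rad -0.6 fz 7.8 w 0.0135 | tray (np.float64(53.59), 20)
t 32.12 th 0.4976 r 0.0904 z 0.1080 tang -6.5 rad 0.2 fz 7.7 w 0.0139 | tray (np.float64(52.83), 13)
```

servo_tool(rows=[{"dx":0.03,"dy":-0.08,"dz":0,"roll":0},{"dx":0.025,"dy":-0.06,"dz":0,"roll":0},{"dx":0.015,"dy":-0.035,"dz":0,"roll":0},{"dx":0.015,"dy":-0.035,"dz":0,"roll":0},{"dx":0.015,"dy":-0.035,"dz":0,"roll":0}])

```text
time_s: 32.58
position: [0.5661, -0.1382, 0.1085]
ee_rot: [3.137, 0.004, 2.441]
force: [7.9, 3.4, -0.8]
gripper_width: 0.0131
gripper_force: 30.0
```

```bash
python3 chk.py
```

```text
t 32.58 th 0.4394 r 0.0902 z 0.1085 tang 8.6 rad 0.3 fz -0.8 w 0.0131 | tray (np.float64(51.02), 12)
t 32.68 th 0.4361 r 0.0902 z 0.1084 tang 8.3 rad -0.2 fz -2.0 w 0.0134 | tray (np.float64(51.1), 12)
```

Run:
```python
from chk import *
W=pickle.load(open("wl.pkl","rb"))
e=edge(W); print([(round(float(x),3),round(float(z)*1e3,1)) for x,z in e])
g=cv2.GaussianBlur(cv2.cvtColor(W["img"],cv2.COLOR_BGR2GRAY),(0,0),.8)
for x in(.51,.53,.54,.55,.56): print(x,[int(g[int(r),int(c)]) if 0<=r<419 and 0<=c<559 else -1 for r,c in (proj(W,(x,Y0,z)) for z in np.arange(.062,.042,-.001))])
```

```text
[(0.505, 51.2), (0.507, 51.2), (0.509, 52.0), (0.523, 94.5), (0.527, 105.0), (0.529, 106.5), (0.531, 109.0), (0.533, 111.0), (0.535, 113.2), (0.537, 115.5), (0.539, 117.5), (0.541, 119.8), (0.543, 122.0), (0.551, 51.2), (0.553, 51.0), (0.555, 51.0), (0.557, 50.7), (0.559, 51.0), (0.561, 51.0), (0.563, 51.0), (0.565, 91.7), (0.567, 51.0), (0.569, 50.7), (0.571, 115.5), (0.573, 116.2)]
0.51 [243, 243, 243, 243, 243, 243, 243, 240, 226, 226, 192, 168, 164, 150, 142, 147, 126, 114, 114, 110]
0.53 [244, 244, 244, 244, 243, 238, 226, 201, 201, 192, 189, 189, 189, 190, 190, 190, 190, 191, 192, 191]
0.54 [244, 244, 244, 244, 243, 240, 222, 207, 194, 191, 189, 189, 189, 189, 189, 189, 188, 188, 188, 187]
0.55 [244, 244, 244, 244, 244, 244, 243, 239, 231, 213, 178, 164, 164, 164, 171, 170, 176, 180, 180, 179]
0.56 [244, 244, 244, 244, 244, 244, 243, 241, 228, 207, 207, 176, 143, 117, 102, 88, 81, 75, 75, 70]
```

servo_tool(rows=[{"dx":0.024,"dy":-0.051,"dz":0,"roll":0},{"dx":0.025,"dy":-0.05,"dz":0,"roll":0},{"dx":0.027,"dy":-0.049,"dz":0,"roll":0},{"dx":0.028,"dy":-0.049,"dz":0,"roll":0},{"dx":0.029,"dy":-0.048,"dz":0,"roll":0}])

```text
time_s: 33.15
position: [0.556, -0.1423, 0.1085]
ee_rot: [3.137, 0.004, 2.441]
force: [10.0, 3.9, -3.0]
gripper_width: 0.0134
gripper_force: 30.0
```

```bash
python3 chk.py
```

```text
t 33.15 th 0.3190 r 0.0902 z 0.1085 tang 10.7 rad -0.6 fz -3.0 w 0.0134 | tray (np.float64(51.05), 16)
t 33.25 th 0.3141 r 0.0902 z 0.1085 tang 8.5 rad -0.7 fz -2.2 w 0.0136 | tray (np.float64(51.07), 15)
```

servo_tool(rows=[{"dx":0.03,"dy":-0.047,"dz":0,"roll":0},{"dx":0.032,"dy":-0.047,"dz":0,"roll":0},{"dx":0.033,"dy":-0.046,"dz":0,"roll":0},{"dx":0.034,"dy":-0.045,"dz":0,"roll":0},{"dx":0.035,"dy":-0.044,"dz":0,"roll":0}])

```text
time_s: 33.72
position: [0.5455, -0.1451, 0.1086]
ee_rot: [3.137, 0.005, 2.441]
force: [11.1, 3.3, -3.4]
gripper_width: 0.0133
gripper_force: 30.0
```

```bash
python3 chk.py
```

```text
t 33.72 th 0.1984 r 0.0902 z 0.1086 tang 11.6 rad -1.1 fz -3.4 w 0.0133 | tray (np.float64(51.09), 16)
t 33.82 th 0.1936 r 0.0902 z 0.1086 tang 10.8 rad -1.1 fz -3.2 w 0.0132 | tray (np.float64(51.22), 18)
```

servo_tool(rows=[{"dx":0.036,"dy":-0.043,"dz":0,"roll":0},{"dx":0.037,"dy":-0.042,"dz":0,"roll":0},{"dx":0.038,"dy":-0.041,"dz":0,"roll":0},{"dx":0.039,"dy":-0.04,"dz":0,"roll":0},{"dx":0.04,"dy":-0.039,"dz":0,"roll":0}])

```text
time_s: 34.28
position: [0.5349, -0.1465, 0.1088]
ee_rot: [3.136, 0.006, 2.441]
force: [12.5, 3.4, -4.8]
gripper_width: 0.0132
gripper_force: 30.0
```

```bash
python3 chk.py
```

```text
t 34.28 th 0.0797 r 0.0902 z 0.1088 tang 12.7 rad -2.4 fz -4.8 w 0.0132 | tray (np.float64(51.3), 16)
t 34.38 th 0.0746 r 0.0902 z 0.1087 tang 10.6 rad -2.2 fz -3.9 w 0.0136 | tray (np.float64(51.18), 15)
```

servo_tool(rows=[{"dx":0.011,"dy":-0.0105,"dz":0,"roll":0},{"dx":0.011,"dy":-0.0105,"dz":0,"roll":0},{"dx":0.011,"dy":-0.0105,"dz":0,"roll":0},{"dx":0.011,"dy":-0.0105,"dz":0,"roll":0},{"dx":0.011,"dy":-0.0105,"dz":0,"roll":0}])

```text
time_s: 34.85
position: [0.532, -0.1467, 0.1088]
ee_rot: [3.136, 0.006, 2.441]
force: [12.6, 3.5, -5.1]
gripper_width: 0.0132
gripper_force: 30.0
```

servo_tool(rows=[{"dx":0.011,"dy":-0.01,"dz":0,"roll":0},{"dx":0.011,"dy":-0.01,"dz":0,"roll":0},{"dx":0.011,"dy":-0.01,"dz":0,"roll":0},{"dx":0.011,"dy":-0.01,"dz":0,"roll":0},{"dx":0.011,"dy":-0.01,"dz":0,"roll":0}])

```text
time_s: 35.27
position: [0.5292, -0.1468, 0.1088]
ee_rot: [3.136, 0.007, 2.441]
force: [13.6, 3.5, -4.4]
gripper_width: 0.0132
gripper_force: 30.0
```

servo_tool(rows=[{"dx":0.0115,"dy":-0.0098,"dz":0,"roll":0},{"dx":0.0115,"dy":-0.0098,"dz":0,"roll":0},{"dx":0.0115,"dy":-0.0098,"dz":0,"roll":0},{"dx":0.0115,"dy":-0.0098,"dz":0,"roll":0},{"dx":0.0115,"dy":-0.0098,"dz":0,"roll":0}])

```text
time_s: 35.68
position: [0.5263, -0.1468, 0.1088]
ee_rot: [3.136, 0.007, 2.441]
force: [13.3, 4.1, -6.1]
gripper_width: 0.0136
gripper_force: 30.0
```

```bash
python3 chk.py
```

```text
t 35.68 th -0.0158 r 0.0903 z 0.1088 tang 13.2 rad -4.3 fz -6.1 w 0.0136 | tray (np.float64(51.15), 12)
t 35.78 th -0.0172 r 0.0902 z 0.1088 tang 13.1 rad -3.9 fz -5.4 w 0.0133 | tray (np.float64(51.29), 12)
```

The push holds at about 13 N and the tray hasn't moved. I'll ease the hand's load, let go and back off.

servo_tool(rows=[{"dx":-0.013,"dy":0.01,"dz":0,"roll":0},{"dx":-0.013,"dy":0.01,"dz":0,"roll":0},{"dx":-0.012,"dy":0.01,"dz":0,"roll":0},{"dx":0,"dy":0,"dz":0,"roll":0},{"dx":0,"dy":0,"dz":0,"roll":0}])

```text
time_s: 36.25
position: [0.5264, -0.1469, 0.1086]
ee_rot: [3.138, 0.004, 2.441]
force: [7.5, 3.7, 0.7]
gripper_width: 0.0134
gripper_force: 30.0
```

servo_tool(jaw=0.6, rows=[{"dx":0,"dy":0,"dz":0,"roll":0},{"dx":0,"dy":0,"dz":0,"roll":0},{"dx":0,"dy":0,"dz":0,"roll":0},{"dx":0,"dy":0,"dz":0,"roll":0},{"dx":0,"dy":0,"dz":-0.05,"roll":0}])

```text
time_s: 36.67
position: [0.5227, -0.1486, 0.1095]
ee_rot: [-3.141, -0.001, 2.438]
force: [-0.3, 0.5, 0.8]
gripper_width: 0.0433
gripper_force: 0.0
```

servo_tool(rows=[{"dx":0,"dy":0,"dz":-0.8,"roll":0},{"dx":0.2,"dy":0.2,"dz":-0.8,"roll":0},{"dx":0.5,"dy":0.5,"dz":-0.5,"roll":0},{"dx":0.5,"dy":0.65,"dz":-0.3,"roll":0},{"dx":0.5,"dy":0.65,"dz":-0.1,"roll":0}])

```text
time_s: 37.08
position: [0.5239, -0.0433, 0.2125]
ee_rot: [3.139, 0.003, 2.436]
force: [0.1, 1.2, -0.0]
gripper_width: 0.0528
gripper_force: 0.0
```

servo_tool(rows=[{"dx":0.5,"dy":0.65,"dz":0,"roll":0},{"dx":0.5,"dy":0.6,"dz":0,"roll":0},{"dx":0.4,"dy":0.4,"dz":0,"roll":0},{"dx":0.2,"dy":0.2,"dz":0,"roll":0},{"dx":0,"dy":0,"dz":0,"roll":0}])

```text
time_s: 37.5
position: [0.5218, 0.0568, 0.2098]
ee_rot: [3.141, -0.001, 2.443]
force: [1.0, 0.3, 0.6]
gripper_width: 0.0533
gripper_force: 0.0
```

```bash
python3 lev.py; python3 - 2>/dev/null <<'E'
from wid import *
V=pickle.load(open("v3.pkl","rb"))
for n,y in (("tray",(.03,.083)),("tray",(.05,.083)),("stand",(.118,.15)),("stand",(.118,.17))): print(n,y,zof(V,*y)[0])
E
```

```text
37.6 [0.5222 0.0531 0.21  ] [-3.141   0.0004  2.4383] 0.023064398747112868
stand -x (np.float64(0.48599999999999877), np.float64(0.00022730302828307254), 15) +x (np.float64(0.5744999999999989), np.float64(0.0017519520363010297), 16)
tray -x (np.float64(0.48524999999999885), np.float64(0.00025219040425834203), 25) +x (np.float64(0.573249999999999), np.float64(0.0002580697580112504), 25)
near/far edges at .055: tray near (np.float64(-0.00024999999999998634), np.float64(0.006477481488966941), 21)  far (np.float64(0.08800000000000001), np.float64(0.0010177004891982156), 21) stand near (np.float64(0.114), np.float64(0.0002392827528838309), 21)
tray (0.03, 0.083) 0.04872915664158811
tray (0.05, 0.083) 0.04865940557782822
stand (0.118, 0.15) 0.049681419827325435
stand (0.118, 0.17) 0.05022450370981829
```

```bash
python3 -c "
from workcell import bot
print(bot.state()['force'], bot.sign_off())"
```

```text
the job is handed in; nothing more can be done
[-0.35932622  0.04934486 -0.28107756] None
```

I handed the job in: the tray sank at about 12 mm/s at most and stands about 1 mm below the stand top by my last camera measurement, slightly overshot; the valve is shut at about 13 N and the lever is released.

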